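Fetch the honey from behind the pepper mill and the spice jar

TASK

Fetch the honey jar from the back of the wooden caddy: the pepper mill and the spice jar wedge it in, so first stand both of them on the rectangular cork mat, and only when both stand there move the honey upright to the middle of the round cork coaster. Then put the mill and the spice jar back upright in the caddy, each on the very seat where it stood before. Knock nothing over and leave the tin, the mug and the garlic where they are.

Things in the scene. Friction and masses are not known exactly. Their poses are not given: they have to be found in the camera images.
- caddy: Dark wooden open caddy, fixed, 150 (x) x 200 (y) mm. Origin: centre of underside; x to its back wall, y left. Floor top at z 8 mm; back wall 70 high, inner face at x +65; cheeks 22 high at y +-96; front lip 14 high at x -71. Pale flush inlays, 60 mm, mark the seats: left (0, 58), right (0, -58), back (24, 0). Left and right things are gripped along caddy x.
- honey: Honey jar with red lid, 86 mm tall, 0.36 kg; oval body 56 mm wide along its own x, 62 mm along its y; lid 56 mm diameter. Origin: centre of its underside, z up. Starts on the caddy's back seat, its own x within 0.15 rad of the caddy's y line, 10 mm from the back wall: grip it with fingers closing along the caddy's y.
- mill: Turned dark wooden pepper mill, 170 mm tall, foot 58 mm diameter, 0.18 kg. Round head of at most 48 mm diameter from 123 to 159 mm above the foot (does not turn), small knob on top. Origin: centre of its underside, z up. At the start on the left or the right seat of the caddy. Can be gripped by the head about 140 mm above the foot.
- spice: Glass spice jar with a dark cap (greenish on top), 105 mm tall, 44 mm diameter all the way up, 0.11 kg. Origin: centre of its underside, z up. At the start on the other of the left and right seats.
- mat: Rectangular cork mat, 140 (x) x 210 (y) x 10 mm, fixed (on the left its lower 4 mm are let into the steel drainer deck), lying to the left or to the right of the caddy: the side area where the mill and the spice jar are to stand meanwhile. Origin: centre of its underside.
- coaster: Round cork coaster, 110 mm diameter, 10 mm thick, fixed (lower 4 mm let into the steel deck if it is on the left), on the other side of the caddy: the honey goes to its middle. Origin: centre of its underside.
- tin: Bystander: food tin, 75 mm diameter, 110 mm tall, behind and left of the caddy. Origin: centre of its underside. Leave it alone.
- mug: Bystander: blue and white mug, 88 x 117 mm with its handle, 89 mm tall, behind and right of the caddy. Origin: centre of its underside. Leave it alone. Above it hangs a wall cupboard from 530 mm up, its front about 640 mm ahead of the base at y = 0 and 560 at y = -0.3, with a bar handle out to 520 at y = -0.36: swing wrists past it low and close in.
- garlic_bulb: Bystander: garlic bulb, about 60 mm wide and 58 mm tall, right of the caddy. Origin: centre of its underside. Leave it alone.
There are look-alikes about, which are no part of the job. What is shaped like the honey but yellow is not meant.

How it is judged:
On the way, in this order (a step that is already met when the one before it is completed fails the run):
1. the mill and the spice jar both stand upright and released on the rectangular mat, the honey still in the caddy within 30 mm of its place (x of mill in the frame of mat between -0.06 and 0.06 m and y of mill in the frame of mat between -0.095 and 0.095 m and z of mill in the frame of mat between 0.006 and 0.016 m and linear speed of each of mill, spice below 0.02 m/s and angle between each of mill, spice's own z axis and vertical below 0.12 rad and contact force between the fingers and mill below 0.2 N and x of spice in the frame of mat between -0.06 and 0.06 m and y of spice in the frame of mat between -0.095 and 0.095 m and z of spice in the frame of mat between 0.006 and 0.016 m and contact force between the fingers and spice below 0.2 N and distance of honey from where it was at the start of the episode below 0.03 m), for 0.2 s.
2. the honey stands upright and released on the round coaster within 15 mm of its middle, mill and spice jar still on the mat (horizontal distance between honey and coaster below 0.015 m and z of honey in the frame of coaster between 0.006 and 0.016 m and linear speed of each of honey, mill, spice below 0.02 m/s and angle between each of honey, mill, spice's own z axis and vertical below 0.12 rad and contact force between the fingers and honey below 0.2 N and x of mill in the frame of mat between -0.06 and 0.06 m and y of mill in the frame of mat between -0.095 and 0.095 m and z of mill in the frame of mat between 0.006 and 0.016 m and contact force between the fingers and mill below 0.2 N and x of spice in the frame of mat between -0.06 and 0.06 m and y of spice in the frame of mat between -0.095 and 0.095 m and z of spice in the frame of mat between 0.006 and 0.016 m and contact force between the fingers and spice below 0.2 N), for 0.2 s.
At the end, for the whole second after the job is handed in: The honey stands upright within 15 mm of the middle of the round coaster; the mill and the spice jar stand upright in the caddy, each within 15 mm of where it stood at the start; all released and at rest (horizontal distance between honey and coaster below 0.015 m and z of honey in the frame of coaster between 0.006 and 0.016 m and linear speed of each of honey, mill, spice below 0.02 m/s and angle between each of honey, mill, spice's own z axis and vertical below 0.12 rad and contact force between the fingers and honey below 0.2 N and distance of each of mill, spice from where it was at the start of the episode below 0.015 m and contact force between the fingers and mill below 0.2 N and contact force between the fingers and spice below 0.2 N); the robot touches nothing.
It fails at once if a bystander (tin, mug, garlic) moved by more than 20 mm (distance of any of tin, mug, garlic_bulb from where it was at the start of the episode above 0.02 m).
It fails at once if the honey, the mill or the spice jar tipped by more than 45 degrees (angle between any of honey, mill, spice's own z axis and vertical above 0.785 rad).
It also fails if it takes over 136 s, if anything falls off the work surface, if the arm or the gripper's body presses on something with over 40 N, if the wrist force passes 120 N, or if a joint passes its speed limit or range.

ROBOT

A 6-joint arm with a two-finger parallel gripper is mounted at the origin on a cart in front of the work surface, level with it; the furniture and walls round the work are solid. World frame = base frame: x ahead of the robot, y to its left, z up, the work surface at z = 0. Lengths are in m, angles in rad, forces in N, time in s.
With the tool pointing down it reaches from about 0.3 to 0.875 m from the base axis. Payload 4.2 kg.
Tool frame: the origin (TCP) lies on the centre line of the jaws, within the pads' length; the fingertips stand 22 mm ahead of it and the grasp point (between the pads) lies 3 mm ahead of it (bot.nose_length is the distance from the TCP to the fingertips, in m); z points along the fingers, y is the line along which they close (so a half turn about z gives the same grasp; the last joint's range is limited). The gripper opens to 85 mm and grips with 20 to 120 N. Pads are 22 mm wide; open, the fingers measure 114 mm over their backs; the gripper's body (76 mm by 85 mm) begins 54 mm behind the grasp point. The pads swing forward as they close: fully open they stand 13 mm farther back than shut.
Start: joints at [-0.02, 0.32, 1.565, -0, 1.257, -0.02], TCP at [0.575, 0, 0.253] pointing down, gripper open.
Joint ranges: [-3.11, 3.11], [-0.84, 2.01], [0.21, 2.61], [-1.34, 4.49], [0.05, 2.63], [-2.56, 2.56]. Speed limits (rad/s): [2.57, 2.57, 3.14, 3.14, 3.14, 3.14].

INTERFACE

Orientations are given as a rotation vector (axis times angle).
In Python, from workcell import bot, viewer, order gives the robot as it stands.
- The arm moves only by the shell command python3 -m crank 'ROWS' [FORCE]. ROWS is JSON, a list of rows, each an object with "delta_pos": the shift along the tool's x, y, z in cm, a list of three; "rot": the turn, a rotation vector about the tool's x, y, z in degrees, a list of three; "fingers": the finger opening in cm, from 0 to 8.54. A call has 1 to 20 rows; each row shifts and turns the commanded pose from where the row before left it, along the tool's axes as they then stand; what a row does not reach is not made up. A row lasts 1/12 s, in which the tool goes at most 41.7 mm and 7.16 degrees, less where a joint would pass 70% of its speed; a pose out of reach is approached as far as the arm can. A call is refused whole if a number of a shift passes 4.17 or a number of a turn 7.16, either way. A call with a gripper value outside its range is refused whole. The fingers move at their own pace and stop on an object; FORCE is the grip in N (left out, the last holds). Time passes only in rows, so rows that do not move let the fingers close. It gives the time, the measured TCP pose, the force, the opening and the grip force at its end, in the units of the state.
- bot.get_state(): the state, without advancing time (a new reading comes with each control period).
- viewer.get_image(name): name is "scene" or "side" or "wrist"; returns a dict with "color" (384x512x3 uint8, red, green, blue), "range_z" (384x512 float32, m along the optical axis (not along the pixel's ray), 0 where there is no reading), "K" (3x3 intrinsics, pixels), "eye" and "orientation" of the camera in the world. Camera axes: x right, y up, looking along -z (the intrinsics and any distortion apply to the point x, -y, -z); pixel columns grow to the right and rows downward; lengths in m; the calibration is good to about 2 mm. A picture is of the moment at which its call begins.
- order.finish_job(): hands the job in; it is judged then, once.
The state is a dict: "clock": time; "joints": joint angles; "qvel": joint speeds; "effort": joint torques, N m; "tool_pos": TCP position; "orientation": TCP orientation; "force": force on the tool from outside, world axes, zero at the start; "wrist_torque": the same for the moment, N m; "grip_width": finger opening in m; "grip_force": force on a finger pad.
Only numpy, scipy, OpenCV 4.12 (cv2) and the standard library are available. Lean on these libraries where they do the work, as an engineer would, in place of code of your own. Each camera call takes 0.05 s, during which the arm holds its last target. There are 200 camera calls.

## Working session

There is one attempt and no reset: what is moved stays moved. The work goes in short steps, Python scripts to look and compute and a shell command to move; the robot and the scene stay as the last step left them, time stands still between calls to the robot, and variables do not carry over. Pictures are saved under pics/ and viewed, at most 14 in all, crops included, and the job is handed in when it is done.

```bash
ls; mkdir -p pics
cat > h.py <<'E'
import numpy as np, cv2
from scipy.spatial.transform import Rotation as R
from workcell import bot, viewer, order
def rot(o):
    o=np.array(o,float)
    if o.shape==(3,3): return o
    return R.from_rotvec(o).as_matrix() if o.size==3 else R.from_quat(o).as_matrix()
def grab(n,save=None):
    im=viewer.get_image(n)
    if save: cv2.imwrite('pics/'+save,cv2.cvtColor(im['color'],cv2.COLOR_RGB2BGR))
    return im
def cloud(im):
    K=np.array(im['K']);d=im['range_z'];v,u=np.mgrid[:d.shape[0],:d.shape[1]]
    p=np.stack([(u-K[0,2])/K[0,0]*d,-(v-K[1,2])/K[1,1]*d,-d],-1)
    w=p@rot(im['orientation']).T+np.array(im['eye']); w[d<=0]=np.nan
    return w
E
python3 - <<'E'
from h import *
a=grab('scene','scene.png');b=grab('side','side.png');c=grab('wrist','wrist.png')
np.savez('f.npz',a=cloud(a),b=cloud(b),c=cloud(c))
for i in (a,b,c): print(i['eye'],i['orientation'],i['K'], [k for k in i], (i['range_z']==0).mean())
S=bot.get_state();print(S)
A=cv2.imread('pics/scene.png');B=cv2.imread('pics/side.png')
E
```

```text
pics
[0.18924317 0.70301296 0.65358996] [ 0.28705781 -1.15388709 -2.3962062 ] [[365.22731936   0.         254.02743478]
 [  0.         365.22731936 191.36506818]
 [  0.           0.           1.        ]] ['color', 'range_z', 'K', 'eye', 'orientation'] 0.0039825439453125
[ 0.10640975 -0.841039    0.75095824] [ 0.93294907 -0.21080505 -0.42981072] [[380.65473462   0.         259.75423192]
 [  0.         380.65473462 195.43085144]
 [  0.           0.           1.        ]] ['color', 'range_z', 'K', 'eye', 'orientation'] 0.028386433919270832
[0.57500308 0.06906734 0.37417518] [-0.27489273  0.00055839  0.00031586] [[324.15215245   0.         256.06537909]
 [  0.         324.15215245 194.80475851]
 [  0.           0.           1.        ]] ['color', 'range_z', 'K', 'eye', 'orientation'] 0.004053751627604167
{'clock': 0.15, 'joints': array([-2.00007645e-02,  3.20130733e-01,  1.56534803e+00,  1.78802248e-05,
        1.25738759e+00, -1.99768801e-02]), 'qvel': array([ 5.57046234e-04, -9.44439213e-04, -5.47845775e-03,  6.10739742e-05,
       -4.47924479e-04, -7.70534139e-04]), 'effort': array([-9.13009580e-05, -4.15840280e+01, -2.34345907e+01, -1.12702321e-04,
        5.94026569e-03, -2.51738534e-06]), 'tool_pos': array([5.74695038e-01, 1.14683574e-05, 2.52703318e-01]), 'orientation': array([-2.22081613e+00, -2.22075082e+00,  1.36649438e-03]), 'force': array([-0.68396451,  0.11907519, -0.7110283 ]), 'wrist_torque': array([ 0.0058045 ,  0.01201192, -0.00763821]), 'grip_force': 0.0, 'grip_width': 0.08544876364166022}
```

View pics/scene.png

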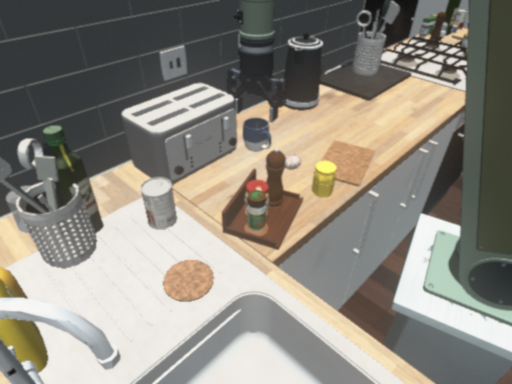

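View pics/side.png

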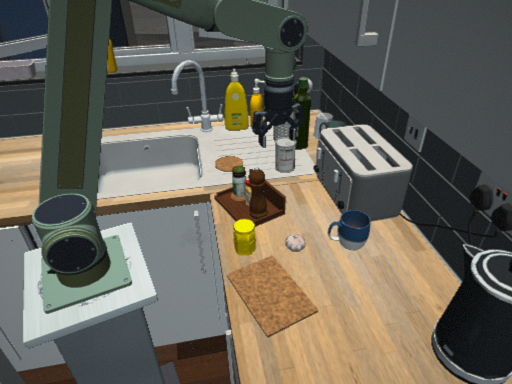

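Scene view: the red-lidded honey is at (258,187), behind the spice jar at (257,210). The mill is at (276,178) and the caddy around (262,212). The coaster is at (188,280) and the mat at (348,160). Things that could be mistaken for the honey are the yellow jar at (324,178) in scene and (245,237) in side. For the mill or spice jar, it's the green bottle at (65,165) or the yellow bottles. I choose the red-lidded jar inside the caddy.

Run:
```python
import cv2,numpy as np
a=cv2.imread('pics/scene.png')[140:260,200:360];b=cv2.imread('pics/side.png')[150:340,190:340]
a=cv2.resize(a,(480,360),interpolation=2);b=cv2.resize(b,(284,360),interpolation=2)
cv2.imwrite('pics/crop.png',np.hstack([a,b]))
```

```text
(no output)
```

View pics/crop.png

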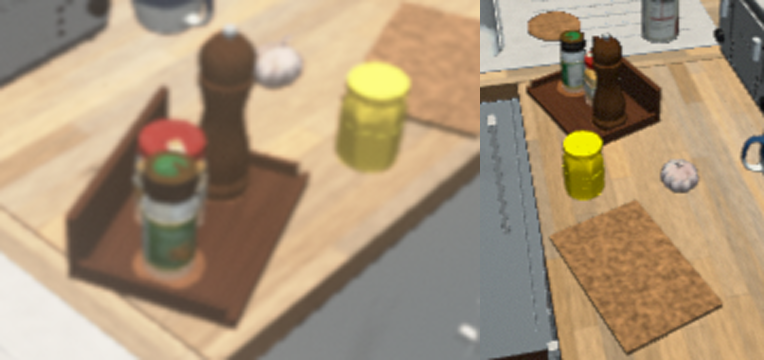

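View pics/wrist.png

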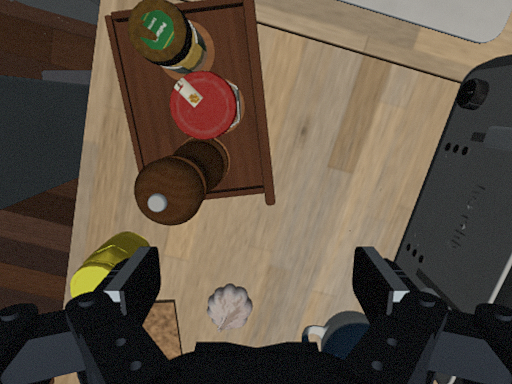

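The crop confirms it. The red-lid jar is in the caddy with the spice jar on the left seat (wrist (157,28)) and the mill on the right seat (wrist (165,195)). In the wrist view, the caddy's back wall is at columns 250-270. Yellow look-alike is at (110,265), garlic at (230,307).

```bash
cat > meas.py <<'E'
from h import *
F=np.load('f.npz')
def load(n): 
    return cv2.imread('pics/'+n+'.png'),F[{'scene':'a','side':'b','wrist':'c'}[n]]
def circ(P):  # algebraic circle
    A=np.c_[2*P[:,:2],np.ones(len(P))];s=np.linalg.lstsq(A,(P[:,:2]**2).sum(1),rcond=None)[0]
    return s[:2].round(4),round(float(np.sqrt(s[2]+s[0]**2+s[1]**2)),4)
def fin(P): return P[np.isfinite(P).all(-1)]
for n in ('scene','side','wrist'):
    I,P=load(n);hsv=cv2.cvtColor(I,cv2.COLOR_BGR2HSV)
    x,y,z=P[...,0],P[...,1],P[...,2]
    box=(x>.35)&(x<.85)&(y>-.2)&(y<.3)
    # honey lid top
    m=box&((hsv[...,0]<6)|(hsv[...,0]>174))&(hsv[...,1]>170)&(hsv[...,2]>90)&(z>.085)&(z<.1)
    Q=fin(P[m])
    if len(Q)>30:
        c,r=cv2.minEnclosingCircle(Q[:,:2].astype(np.float32)); print(n,'lid',len(Q),c,r,np.median(Q[:,2]))
    # mat/coaster: cork colour
    m=(z>.003)&(z<.016)&(hsv[...,0]>8)&(hsv[...,0]<20)&(hsv[...,1]>105)&(x>.2)&(x<.9)&(abs(y)<.7)
    k,l,st,ce=cv2.connectedComponentsWithStats(cv2.morphologyEx(m.astype(np.uint8),cv2.MORPH_CLOSE,np.ones((3,3))))
    for i in range(1,k):
        if st[i,4]>400:
            Q=fin(P[(l==i)&m]); print(n,'cork',st[i],cv2.minAreaRect(Q[:,:2].astype(np.float32)),np.median(Q[:,2]))
    # caddy region tall things
    for nm,lo,hi in (('spicetop',.108,.120),('millhead',.135,.15),('millknob',.17,.185)):
        Q=fin(P[box&(z>lo)&(z<hi)&(x<.75)])
        if len(Q)>8: print(n,nm,len(Q),Q[:,:2].min(0),Q[:,:2].max(0),Q.mean(0),circ(Q))
    m=box&(hsv[...,2]<120)&(z>.064)&(z<.074)
    Q=fin(P[m]); print(n,'wall',len(Q)); 
    if len(Q)>20: print(cv2.minAreaRect(Q[:,:2].astype(np.float32)),Q.min(0),Q.max(0))
E
python3 meas.py
```

```text
scene cork [ 323  142   50   42 1274] ((0.4031779170036316, -0.2820078730583191), (0.1340678483247757, 0.21010781824588776), 3.1533620357513428) 0.009595393441723665
scene cork [ 233  194   69   52 1285] ((0.5032188296318054, 0.06519268453121185), (0.1389976590871811, 0.19374404847621918), 6.471137523651123) 0.008011026342347904
scene spicetop 779 [ 0.47838103 -0.1513418 ] [0.74981353 0.2517359 ] [0.65358096 0.14916599 0.11217615] (array([0.659 , 0.0604]), 0.17)
scene millhead 238 [ 0.48529541 -0.15265325] [0.74994652 0.05474247] [ 0.64919109 -0.03527735  0.1430155 ] (array([ 0.623 , -0.0297]), 0.134)
scene millknob 137 [ 0.50440833 -0.14686594] [0.74991059 0.01536445] [ 0.71029055 -0.08889212  0.17746591] (array([ 0.6118, -0.0754]), 0.1346)
scene wall 536
((0.6260924339294434, 0.019544363021850586), (0.4043450951576233, 0.35212579369544983), 68.48390197753906) [ 0.47877404 -0.19997227  0.06400695] [0.8499654  0.2118958  0.07398564]
side cork [214 190  47  31 656] ((0.4620921313762665, 0.06765714287757874), (0.17880821228027344, 0.0915326252579689), 89.6299819946289) 0.00881369189069
[... 1297 characters left out ...]
04475953429937363, 0.08798325806856155), 3.0165812969207764) 0.01058050912543157
wrist spicetop 3552 [ 0.48102279 -0.09688749] [0.74999359 0.14044878] [0.53681248 0.09327966 0.11410791] (array([0.6159, 0.0156]), 0.155)
wrist millhead 1345 [ 0.487068   -0.16880071] [0.74999916 0.05288908] [ 0.7087879  -0.02932296  0.1432779 ] (array([ 0.6387, -0.0148]), 0.1227)
wrist millknob 351 [ 0.50527691 -0.14130823] [0.74998119 0.01398841] [ 0.55312653 -0.00894477  0.17651406] (array([ 0.617 , -0.0726]), 0.1328)
wrist wall 4431
((0.6056863069534302, 0.003806084394454956), (0.3382530212402344, 0.3277505040168762), 68.78599548339844) [ 0.39171726 -0.19997351  0.0640005 ] [0.80070281 0.15237859 0.0739986 ]
```

```bash
cat > m2.py <<'E'
from meas import *
print('-----')
for n in ('scene','side','wrist'):
    I,P=load(n);hsv=cv2.cvtColor(I,cv2.COLOR_BGR2HSV);x,y,z=P[...,0],P[...,1],P[...,2]
    def mec(nm,m):
        Q=fin(P[m])
        if len(Q)<10: return
        mr=cv2.minAreaRect(Q[:,:2].astype(np.float32))
        print(n,nm,len(Q),'mec',np.round(cv2.minEnclosingCircle(Q[:,:2].astype(np.float32))[0],4),round(cv2.minEnclosingCircle(Q[:,:2].astype(np.float32))[1],4),'rect',np.round(np.r_[mr[0],mr[1],mr[2]],4),'circ',circ(Q),round(float(np.median(Q[:,2])),4),Q[:,0].min().round(3),Q[:,0].max().round(3))
    c=(x>.4)&(x<.6)
    mec('spice',c&(y>.09)&(y<.18)&(z>.11)&(z<.118))
    mec('head',c&(y>-.05)&(y<.06)&(z>.138)&(z<.165))
    mec('knob',c&(y>-.05)&(y<.06)&(z>.172)&(z<.182))
    mec('wall',(x>.53)&(x<.62)&(y>-.06)&(y<.2)&(z>.067)&(z<.073))
    co=(hsv[...,0]>6)&(hsv[...,0]<20)&(hsv[...,1]>90)
    mec('coaster',(x>.3)&(x<.7)&(y>.2)&(y<.5)&(z>.0)&(z<.014)&co)
    if n!='wrist': mec('mat',(x>.25)&(x<.55)&(y<-.13)&(y>-.45)&(z>.006)&(z<.0145)&co&(hsv[...,1]>105))
    mec('yellow',(x>.3)&(x<.55)&(y<.05)&(y>-.2)&(z>.02)&(z<.12)&(hsv[...,0]>22)&(hsv[...,0]<34)&(hsv[...,1]>150))
    mec('tin',(x>.5)&(x<.8)&(y>.17)&(y<.4)&(z>.07)&(z<.112))
    mec('garlic',(x>.48)&(x<.66)&(y<-.05)&(y>-.16)&(z>.02)&(z<.062))
    mec('mug',(x>.6)&(x<.8)&(y<-.08)&(y>-.35)&(z>.05)&(z<.095))
E
python3 m2.py | sed '1,/-----/d'
```

```text
scene spice 183 mec [0.5007 0.1222] 0.023 rect [5.00900e-01 1.23000e-01 4.15000e-02 4.13000e-02 5.59276e+01] circ (array([0.501 , 0.1234]), 0.0158) 0.1132 0.479 0.522
scene head 230 mec [0.5089 0.012 ] 0.0246 rect [5.07500e-01 1.64000e-02 4.77000e-02 3.60000e-02 2.52023e+01] circ (array([0.508 , 0.0135]), 0.0177) 0.1545 0.485 0.532
scene knob 16 mec [0.5081 0.0104] 0.0053 rect [5.09700e-01 1.06000e-02 8.70000e-03 9.80000e-03 8.49917e+01] circ (array([0.5089, 0.0106]), 0.0041) 0.1759 0.504 0.514
scene wall 194 mec [0.5739 0.0751] 0.0987 rect [0.5646 0.074  0.033  0.1971 6.7448] circ (array([0.6152, 0.0823]), 0.0702) 0.0694 0.546 0.592
scene coaster 1471 mec [0.5517 0.3365] 0.0535 rect [ 0.551   0.3364  0.1005  0.1035 32.8042] circ (array([0.5502, 0.3366]), 0.0366) 0.0101 0.499 0.601
scene mat 1262 mec [ 0.401  -0.2801] 0.1157 rect [ 0.4031 -0.2808  0.1341  0.2076  3.1534] circ (array([ 0.3932, -0.285 ]), 0.0669) 0.0096 0.332 0.474
scene tin 952 mec [0.6739 0.2842] 0.161 rect [ 0.7178  0.2419  0.3218  0.127  46.0936] circ (array([0.7385, 0.3014]), 0.0877) 0.102 0.56 0.8
scene garlic 85
[... 2232 characters left out ...]
18000e-02 5.67656e+01] circ (array([0.5119, 0.0084]), 0.0042) 0.1776 0.505 0.518
wrist wall 2388 mec [0.5772 0.0629] 0.0904 rect [0.5534 0.0602 0.0613 0.1805 6.5597] circ (array([0.5623, 0.0637]), 0.054) 0.0705 0.53 0.594
wrist yellow 1795 mec [ 0.4639 -0.0505] 0.1012 rect [ 0.4635 -0.0502  0.2015  0.0493 47.7189] circ (array([ 0.4338, -0.0361]), 0.0619) 0.0795 0.389 0.54
wrist garlic 569 mec [ 0.5417 -0.1573] 0.0222 rect [ 0.5418 -0.1518  0.044   0.0164  0.0946] circ (array([ 0.5433, -0.1571]), 0.0123) 0.0329 0.52 0.564
wrist mug 1469 mec [ 0.6884 -0.1408] 0.0826 rect [ 7.02900e-01 -1.54500e-01  1.64900e-01  4.62000e-02  4.68198e+01] circ (array([ 0.6293, -0.0926]), 0.111) 0.0666 0.63 0.744
```

```bash
cat > go.py <<'E'
# usage: go.py x y z yawdeg  -> tool-axis shift (cm) after turning to yaw (yaw 0 = start orientation)
import sys; from h import *
S=bot.get_state(); M=rot(S['orientation']); yaw=np.degrees(np.arctan2(M[1,1],M[0,1]))
print('clk',round(S['clock'],2),'pos',S['tool_pos'].round(4),'yaw',round(yaw,2),'tilt',np.degrees(np.arccos(-M[2,2])).round(2),'w',round(S['grip_width'],4),'gf',round(S['grip_force'],1),'F',S['force'].round(1))
if len(sys.argv)>4:
    t=np.array(list(map(float,sys.argv[1:4])));a=float(sys.argv[4]);d=t-S['tool_pos']
    c,s=np.cos(np.radians(a)),np.sin(np.radians(a))
    print('rotz',round(-(a-yaw),2),'shift cm',np.round([(-s*d[0]+c*d[1])*100,(c*d[0]+s*d[1])*100,-d[2]*100],2))
E
python3 - <<'E'
from h import *
F=np.load('f.npz')
for k in 'ab':
    P=F[k];x,y,z=P[...,0],P[...,1],P[...,2]
    for nm,b in (('yellow',(.36,.48,-.14,-.03)),('tin',(.55,.76,.17,.28)),):
        Q=P[(x>b[0])&(x<b[1])&(y>b[2])&(y<b[3])&(z>.07)&(z<.115)]; print(k,nm,len(Q),Q.min(0) if len(Q) else '',Q.max(0) if len(Q) else '')
E
python3 go.py .510 .0075 .253 6.5
python3 -m crank '[{"delta_pos":[0,0,0],"rot":[0,0,-3.25],"fingers":8.5},{"delta_pos":[0,0,0],"rot":[0,0,-3.25],"fingers":8.5},{"delta_pos":[0.7,-2.1,0],"rot":[0,0,0],"fingers":8.5},{"delta_pos":[0.7,-2.1,0],"rot":[0,0,0],"fingers":8.5},{"delta_pos":[0,-2.1,0],"rot":[0,0,0],"fingers":8.5},{"delta_pos":[0,0,0],"rot":[0,0,0],"fingers":8.5},{"delta_pos":[0,0,0],"rot":[0,0,0],"fingers":8.5}]' 40
python3 go.py .510 .0075 .151 6.5
```

```text
a yellow 265 [ 0.38588155 -0.13797487  0.07004918] [ 0.43901348 -0.08086168  0.08847857]
a tin 886 [0.56048891 0.17003237 0.07011942] [0.75999245 0.25189184 0.11486452]
b yellow 274 [ 0.38427933 -0.13977165  0.070025  ] [ 0.43925249 -0.08436013  0.09053277]
b tin 356 [0.68605648 0.17106668 0.07006688] [0.75817756 0.25102824 0.11495634]
clk 0.15 pos [0.5747 0.     0.2527] yaw -0.0 tilt 0.07 w 0.0854 gf 0.0 F [-0.7  0.1 -0.7]
rotz -6.5 shift cm [ 1.48 -6.34 -0.03]
clock: 0.73
tool_pos: [0.5102, 0.0068, 0.2535]
orientation: [2.092, 2.344, 0.0]
force: [0.7, -0.4, 0.2]
grip_width: 0.0853
grip_force: 0.0
clk 0.73 pos [0.5102 0.0068 0.2535] yaw 6.5 tilt 0.02 w 0.0853 gf 0.0 F [ 0.7 -0.4  0.2]
rotz -0.0 shift cm [ 7.000e-02 -1.000e-02  1.025e+01]
```

```bash
python3 -m crank '[{"delta_pos":[0.1,0,1.5],"rot":[0,0,0],"fingers":8.5},{"delta_pos":[0,0,1.5],"rot":[0,0,0],"fingers":8.5},{"delta_pos":[0,0,1.5],"rot":[0,0,0],"fingers":8.5},{"delta_pos":[0,0,1.5],"rot":[0,0,0],"fingers":8.5},{"delta_pos":[0,0,1.5],"rot":[0,0,0],"fingers":8.5},{"delta_pos":[0,0,1.5],"rot":[0,0,0],"fingers":8.5},{"delta_pos":[0,0,1.2],"rot":[0,0,0],"fingers":8.5},{"delta_pos":[0,0,0],"rot":[0,0,0],"fingers":8.5}]' 40
python3 -c "
from h import *; grab('side','s1.png'); grab('wrist','w1.png')
a=cv2.imread('pics/s1.png')[120:260,180:330];b=cv2.imread('pics/w1.png')
cv2.imwrite('pics/c1.png',np.hstack([cv2.resize(a,(384,360)),cv2.resize(b,(400,360))]))"
```

```text
clock: 1.4
tool_pos: [0.5101, 0.0077, 0.1488]
orientation: [-2.09, -2.341, 0.005]
force: [-1.0, -0.2, -0.3]
grip_width: 0.0852
grip_force: 0.0
```

View pics/c1.png

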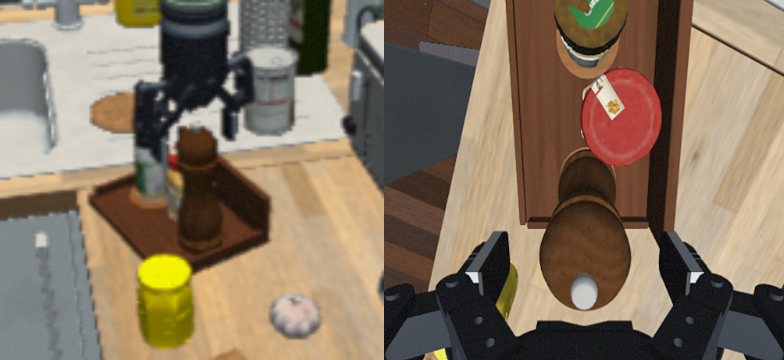

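The crops show the mill head centred between the open fingers (wrist crop (585,255), fingers at 490 and 680). I'll close the fingers.

```bash
python3 -m crank '[{"delta_pos":[0,0,0],"rot":[0,0,0],"fingers":6},{"delta_pos":[0,0,0],"rot":[0,0,0],"fingers":5},{"delta_pos":[0,0,0],"rot":[0,0,0],"fingers":4},{"delta_pos":[0,0,0],"rot":[0,0,0],"fingers":4},{"delta_pos":[0,0,0],"rot":[0,0,0],"fingers":4},{"delta_pos":[0,0,0],"rot":[0,0,0],"fingers":4},{"delta_pos":[0,0,0],"rot":[0,0,0],"fingers":4},{"delta_pos":[0,0,0],"rot":[0,0,0],"fingers":4},{"delta_pos":[0,0,0],"rot":[0,0,0],"fingers":4}]' 40
python3 go.py
```

```text
clock: 2.25
tool_pos: [0.5114, 0.0077, 0.1526]
orientation: [2.091, 2.342, 0.003]
force: [-0.7, 0.6, 6.4]
grip_width: 0.0467
grip_force: 40.9
clk 2.25 pos [0.5114 0.0077 0.1526] yaw 6.5 tilt 0.14 w 0.0467 gf 40.9 F [-0.7  0.6  6.4]
```

```bash
python3 -m crank '[{"delta_pos":[0,0,-0.5],"rot":[0,0,0],"fingers":4},{"delta_pos":[0,0,-1],"rot":[0,0,0],"fingers":4},{"delta_pos":[0,0,-1.5],"rot":[0,0,0],"fingers":4},{"delta_pos":[0,0,-1.5],"rot":[0,0,0],"fingers":4},{"delta_pos":[0,0,-1.5],"rot":[0,0,0],"fingers":4},{"delta_pos":[0,0,-1.5],"rot":[0,0,0],"fingers":4},{"delta_pos":[0,0,-1.5],"rot":[0,0,0],"fingers":4},{"delta_pos":[0,0,-1.5],"rot":[0,0,0],"fingers":4},{"delta_pos":[0,0,-1],"rot":[0,0,0],"fingers":4},{"delta_pos":[0,0,-0.5],"rot":[0,0,0],"fingers":4},{"delta_pos":[0,0,0],"rot":[0,0,0],"fingers":4}]'
python3 go.py .405 -.334 .272 3.2
```

```text
clock: 3.17
tool_pos: [0.5111, 0.0078, 0.2725]
orientation: [2.091, 2.343, 0.002]
force: [0.2, -0.0, -2.5]
grip_width: 0.0469
grip_force: 41.5
clk 3.17 pos [0.5111 0.0078 0.2725] yaw 6.5 tilt 0.13 w 0.0469 gf 41.5 F [ 0.2 -0.  -2.5]
rotz 3.3 shift cm [-33.53 -12.5    0.05]
```

```bash
python3 -m crank '[{"delta_pos":[0,0,0],"rot":[0,0,1.65],"fingers":4},{"delta_pos":[0,0,0],"rot":[0,0,1.65],"fingers":4},{"delta_pos":[-0.8,-0.3,0],"rot":[0,0,0],"fingers":4},{"delta_pos":[-2.1,-0.8,0],"rot":[0,0,0],"fingers":4},{"delta_pos":[-2.3,-0.8,0],"rot":[0,0,0],"fingers":4},{"delta_pos":[-2.3,-0.8,0],"rot":[0,0,0],"fingers":4},{"delta_pos":[-2.3,-0.9,0],"rot":[0,0,0],"fingers":4},{"delta_pos":[-2.3,-0.9,0],"rot":[0,0,0],"fingers":4},{"delta_pos":[-2.3,-0.9,0],"rot":[0,0,0],"fingers":4},{"delta_pos":[-2.3,-0.9,0],"rot":[0,0,0],"fingers":4},{"delta_pos":[-2.3,-0.9,0],"rot":[0,0,0],"fingers":4},{"delta_pos":[-2.3,-0.9,0],"rot":[0,0,0],"fingers":4},{"delta_pos":[-2.3,-0.9,0],"rot":[0,0,0],"fingers":4},{"delta_pos":[-2.3,-0.8,0],"rot":[0,0,0],"fingers":4},{"delta_pos":[-2.3,-0.8,0],"rot":[0,0,0],"fingers":4},{"delta_pos":[-2.1,-0.8,0],"rot":[0,0,0],"fingers":4},{"delta_pos":[-2.1,-0.8,0],"rot":[0,0,0],"fingers":4},{"delta_pos":[-1.1,-0.3,0],"rot":[0,0,0],"fingers":4},{"delta_pos":[0,0,0],"rot":[0,0,0],"fingers":4},{"delta_pos":[0,0,0],"rot":[0,0,0],"fingers":4}]'
python3 go.py .405 -.334 .155 3.2
python3 -c "
from h import *; grab('side','s2.png'); grab('wrist','w2.png')
a=cv2.imread('pics/s2.png')[100:384,130:400];b=cv2.imread('pics/w2.png')
cv2.imwrite('pics/c2.png',np.hstack([cv2.resize(a,(384,404)),cv2.resize(b,(400,404))]))"
```

```text
clock: 4.83
tool_pos: [0.4042, -0.3335, 0.2707]
orientation: [-2.159, -2.28, -0.001]
force: [0.4, -0.2, -2.1]
grip_width: 0.0463
grip_force: 41.6
clk 4.83 pos [ 0.4042 -0.3335  0.2707] yaw 3.14 tilt 0.11 w 0.0463 gf 41.6 F [ 0.4 -0.2 -2.1]
rotz -0.06 shift cm [-0.05  0.07 11.57]
```

View pics/c2.png

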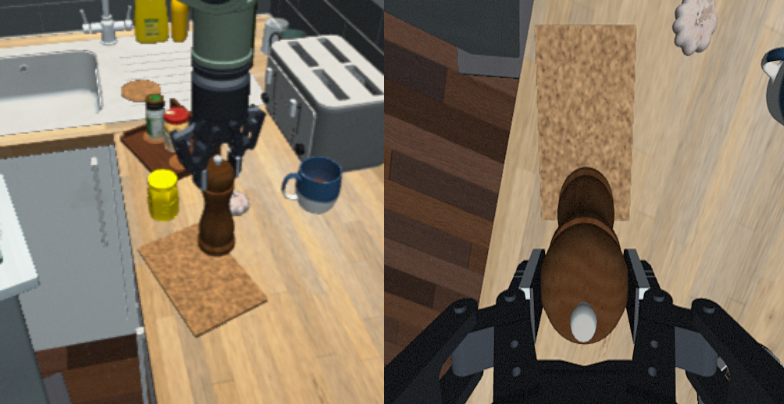

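The mill hangs upright in the jaws over the mat's right half (side crop (217,205), mat centre (205,275)). I'll lower it now.

```bash
python3 -m crank '[{"delta_pos":[0,0.1,0.8],"rot":[0,0,0],"fingers":4},{"delta_pos":[0,0,1.5],"rot":[0,0,0],"fingers":4},{"delta_pos":[0,0,1.6],"rot":[0,0,0],"fingers":4},{"delta_pos":[0,0,1.6],"rot":[0,0,0],"fingers":4},{"delta_pos":[0,0,1.6],"rot":[0,0,0],"fingers":4},{"delta_pos":[0,0,1.5],"rot":[0,0,0],"fingers":4},{"delta_pos":[0,0,1],"rot":[0,0,0],"fingers":4},{"delta_pos":[0,0,0.6],"rot":[0,0,0],"fingers":4},{"delta_pos":[0,0,0.4],"rot":[0,0,0],"fingers":4},{"delta_pos":[0,0,0.3],"rot":[0,0,0],"fingers":4},{"delta_pos":[0,0,0],"rot":[0,0,0],"fingers":4},{"delta_pos":[0,0,0],"rot":[0,0,0],"fingers":4}]'
python3 go.py .405 -.334 .154 3.2
```

```text
clock: 5.93
tool_pos: [0.4059, -0.3338, 0.1628]
orientation: [2.158, 2.282, 0.0]
force: [0.5, 1.0, -2.7]
grip_width: 0.0468
grip_force: 41.6
clk 5.93 pos [ 0.4059 -0.3338  0.1628] yaw 3.21 tilt 0.07 w 0.0468 gf 41.6 F [ 0.5  1.  -2.7]
rotz 0.01 shift cm [-0.01 -0.1   0.88]
```

```bash
python3 -m crank '[{"delta_pos":[0,0,0.3],"rot":[0,0,0],"fingers":4},{"delta_pos":[0,0,0.2],"rot":[0,0,0],"fingers":4},{"delta_pos":[0,0,0.2],"rot":[0,0,0],"fingers":4},{"delta_pos":[0,0,0.1],"rot":[0,0,0],"fingers":4},{"delta_pos":[0,0,0],"rot":[0,0,0],"fingers":4},{"delta_pos":[0,0,0],"rot":[0,0,0],"fingers":4}]'
python3 go.py .405 -.334 .154 3.2
```

```text
clock: 6.43
tool_pos: [0.4056, -0.3338, 0.1547]
orientation: [2.158, 2.282, -0.0]
force: [-1.2, -0.0, 1.0]
grip_width: 0.0467
grip_force: 41.8
clk 6.43 pos [ 0.4056 -0.3338  0.1547] yaw 3.2 tilt 0.03 w 0.0467 gf 41.8 F [-1.2 -0.   1. ]
rotz 0.0 shift cm [-0.02 -0.06  0.07]
```

```bash
python3 -m crank '[{"delta_pos":[0,0,0.1],"rot":[0,0,0],"fingers":4},{"delta_pos":[0,0,0],"rot":[0,0,0],"fingers":5.2},{"delta_pos":[0,0,0],"rot":[0,0,0],"fingers":6},{"delta_pos":[0,0,0],"rot":[0,0,0],"fingers":7},{"delta_pos":[0,0,0],"rot":[0,0,0],"fingers":8.5},{"delta_pos":[0,0,0],"rot":[0,0,0],"fingers":8.5},{"delta_pos":[0,0,0],"rot":[0,0,0],"fingers":8.5},{"delta_pos":[0,0,-1],"rot":[0,0,0],"fingers":8.5},{"delta_pos":[0,0,-1.5],"rot":[0,0,0],"fingers":8.5},{"delta_pos":[0,0,-2],"rot":[0,0,0],"fingers":8.5},{"delta_pos":[0,0,-2],"rot":[0,0,0],"fingers":8.5},{"delta_pos":[0,0,-2],"rot":[0,0,0],"fingers":8.5},{"delta_pos":[0,0,0],"rot":[0,0,0],"fingers":8.5}]'
python3 go.py .5015 .120 .24 6.5
```

```text
clock: 7.52
tool_pos: [0.4073, -0.3351, 0.2431]
orientation: [2.152, 2.276, 0.001]
force: [0.8, -0.4, 0.9]
grip_width: 0.0849
grip_force: 0.0
clk 7.52 pos [ 0.4073 -0.3351  0.2431] yaw 3.2 tilt 0.52 w 0.0849 gf 0.0 F [ 0.8 -0.4  0.9]
rotz -3.3 shift cm [44.15 14.51  0.31]
```

```bash
python3 -m crank '[{"delta_pos":[0,0,-0.5],"rot":[0,0,-3.3],"fingers":8.5},{"delta_pos":[1.2,0.4,-0.5],"rot":[0,0,0],"fingers":8.5},{"delta_pos":[2.6,0.8,0],"rot":[0,0,0],"fingers":8.5},{"delta_pos":[2.8,0.9,0],"rot":[0,0,0],"fingers":8.5},{"delta_pos":[2.8,0.9,0],"rot":[0,0,0],"fingers":8.5},{"delta_pos":[2.8,0.9,0],"rot":[0,0,0],"fingers":8.5},{"delta_pos":[2.8,0.9,0],"rot":[0,0,0],"fingers":8.5},{"delta_pos":[2.8,0.9,0],"rot":[0,0,0],"fingers":8.5},{"delta_pos":[2.8,0.9,0],"rot":[0,0,0],"fingers":8.5},{"delta_pos":[2.8,0.9,0],"rot":[0,0,0],"fingers":8.5},{"delta_pos":[2.8,0.9,0],"rot":[0,0,0],"fingers":8.5},{"delta_pos":[2.8,0.9,0],"rot":[0,0,0],"fingers":8.5},{"delta_pos":[2.8,0.9,0],"rot":[0,0,0],"fingers":8.5},{"delta_pos":[2.8,0.9,0],"rot":[0,0,0],"fingers":8.5},{"delta_pos":[2.8,0.9,0],"rot":[0,0,0],"fingers":8.5},{"delta_pos":[2.8,1,0],"rot":[0,0,0],"fingers":8.5},{"delta_pos":[2.6,1,0],"rot":[0,0,0],"fingers":8.5},{"delta_pos":[1.3,0.5,0],"rot":[0,0,0],"fingers":8.5},{"delta_pos":[0,0,0],"rot":[0,0,0],"fingers":8.5},{"delta_pos":[0,0,0],"rot":[0,0,0],"fingers":8.5}]'
python3 go.py .5015 .120 .087 6.5
python3 - <<'E'
from h import *
im=grab('wrist','w3.png');P=cloud(im);x,y,z=P[...,0],P[...,1],P[...,2]
I=cv2.imread('pics/w3.png')
for n,lo,hi in (('spice',.108,.12),('lid',.086,.1)):
    Q=P[(x>.46)&(x<.56)&(y>(.085 if n=='spice' else .03))&(y<(.16 if n=='spice' else .1))&(z>lo)&(z<hi)]
    print(n,len(Q),cv2.minEnclosingCircle(Q[:,:2].astype(np.float32)))
E
```

```text
clock: 9.18
tool_pos: [0.4991, 0.1212, 0.248]
orientation: [-2.09, -2.345, 0.002]
force: [0.8, -0.4, 0.8]
grip_width: 0.0852
grip_force: 0.0
clk 9.18 pos [0.4991 0.1212 0.248 ] yaw 6.56 tilt 0.09 w 0.0852 gf 0.0 F [ 0.8 -0.4  0.8]
rotz 0.06 shift cm [-0.15  0.22 16.1 ]
spice 2130 ((0.5022206902503967, 0.12128274142742157), 0.0216953344643116)
lid 2757 ((0.5300079584121704, 0.06827128678560257), 0.028184833005070686)
```

View pics/w3.png

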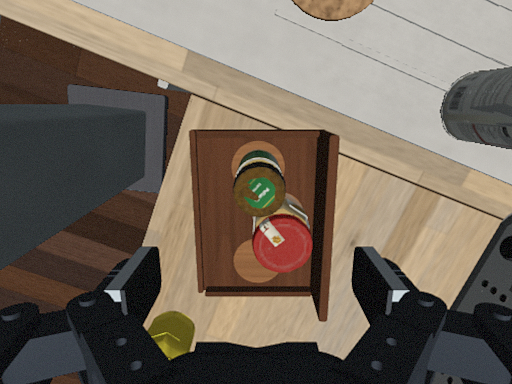

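The wrist view shows the spice cap at (260,190), the honey lid at (282,242), and the empty right inlay at (258,262). The position agrees with the first measurement, so I'll descend onto the spice jar.

```bash
python3 -m crank '[{"delta_pos":[-0.1,0.3,1],"rot":[0,0,0],"fingers":8.5},{"delta_pos":[0,0,2],"rot":[0,0,0],"fingers":8.5},{"delta_pos":[0,0,2],"rot":[0,0,0],"fingers":8.5},{"delta_pos":[0,0,2],"rot":[0,0,0],"fingers":8.5},{"delta_pos":[0,0,2],"rot":[0,0,0],"fingers":8.5},{"delta_pos":[0,0,2],"rot":[0,0,0],"fingers":8.5},{"delta_pos":[0,0,2],"rot":[0,0,0],"fingers":8.5},{"delta_pos":[0,0,1.5],"rot":[0,0,0],"fingers":8.5},{"delta_pos":[0,0,1],"rot":[0,0,0],"fingers":8.5},{"delta_pos":[0,0,0.6],"rot":[0,0,0],"fingers":8.5},{"delta_pos":[0,0,0],"rot":[0,0,0],"fingers":8.5},{"delta_pos":[0,0,0],"rot":[0,0,0],"fingers":8.5}]' 30
python3 go.py .502 .1208 .087 6.5
```

```text
clock: 10.23
tool_pos: [0.5032, 0.1199, 0.0876]
orientation: [2.092, 2.343, 0.001]
force: [0.5, -0.1, -0.1]
grip_width: 0.0848
grip_force: 0.0
clk 10.23 pos [0.5032 0.1199 0.0876] yaw 6.46 tilt 0.03 w 0.0848 gf 0.0 F [ 0.5 -0.1 -0.1]
rotz -0.04 shift cm [ 0.1  -0.11  0.06]
```

```bash
python3 -m crank '[{"delta_pos":[0,0,0],"rot":[0,0,0],"fingers":6},{"delta_pos":[0,0,0],"rot":[0,0,0],"fingers":5},{"delta_pos":[0,0,0],"rot":[0,0,0],"fingers":3.8},{"delta_pos":[0,0,0],"rot":[0,0,0],"fingers":3.8},{"delta_pos":[0,0,0],"rot":[0,0,0],"fingers":3.8},{"delta_pos":[0,0,0],"rot":[0,0,0],"fingers":3.8},{"delta_pos":[0,0,0],"rot":[0,0,0],"fingers":3.8},{"delta_pos":[0,0,0],"rot":[0,0,0],"fingers":3.8},{"delta_pos":[0,0,0],"rot":[0,0,0],"fingers":3.8}]' 30
python3 go.py .502 .1208 .24 6.5
```

```text
clock: 10.98
tool_pos: [0.5029, 0.1204, 0.088]
orientation: [2.091, 2.344, 0.001]
force: [-1.5, 0.9, 6.3]
grip_width: 0.0432
grip_force: 30.1
clk 10.98 pos [0.5029 0.1204 0.088 ] yaw 6.51 tilt 0.04 w 0.0432 gf 30.1 F [-1.5  0.9  6.3]
rotz 0.01 shift cm [  0.05  -0.09 -15.2 ]
```

```bash
python3 -m crank '[{"delta_pos":[0,0,-0.5],"rot":[0,0,0],"fingers":3.8},{"delta_pos":[0,0,-1],"rot":[0,0,0],"fingers":3.8},{"delta_pos":[0,0,-1.5],"rot":[0,0,0],"fingers":3.8},{"delta_pos":[0,0,-1.5],"rot":[0,0,0],"fingers":3.8},{"delta_pos":[0,0,-1.5],"rot":[0,0,0],"fingers":3.8},{"delta_pos":[0,0,-1.5],"rot":[0,0,0],"fingers":3.8},{"delta_pos":[0,0,-1.5],"rot":[0,0,0],"fingers":3.8},{"delta_pos":[0,0,-1.5],"rot":[0,0,0],"fingers":3.8},{"delta_pos":[0,0,-1.5],"rot":[0,0,0],"fingers":3.8},{"delta_pos":[0,0,-1],"rot":[0,0,0],"fingers":3.8},{"delta_pos":[0,0,0],"rot":[0,0,3.3],"fingers":3.8},{"delta_pos":[0,0,0],"rot":[0,0,0],"fingers":3.8}]'
python3 go.py .399 -.234 .218 3.2
```

```text
clock: 11.98
tool_pos: [0.5031, 0.1203, 0.2183]
orientation: [2.159, 2.281, 0.002]
force: [-0.6, 0.6, -1.6]
grip_width: 0.0435
grip_force: 30.8
clk 11.98 pos [0.5031 0.1203 0.2183] yaw 3.14 tilt 0.1 w 0.0435 gf 30.8 F [-0.6  0.6 -1.6]
rotz -0.06 shift cm [-3.480e+01 -1.237e+01  3.000e-02]
```

```bash
python3 -m crank '[{"delta_pos":[-0.9,-0.3,0],"rot":[0,0,0],"fingers":3.8},{"delta_pos":[-2,-0.7,0],"rot":[0,0,0],"fingers":3.8},{"delta_pos":[-2.3,-0.8,0],"rot":[0,0,0],"fingers":3.8},{"delta_pos":[-2.3,-0.8,0],"rot":[0,0,0],"fingers":3.8},{"delta_pos":[-2.3,-0.8,0],"rot":[0,0,0],"fingers":3.8},{"delta_pos":[-2.3,-0.8,0],"rot":[0,0,0],"fingers":3.8},{"delta_pos":[-2.3,-0.8,0],"rot":[0,0,0],"fingers":3.8},{"delta_pos":[-2.3,-0.8,0],"rot":[0,0,0],"fingers":3.8},{"delta_pos":[-2.3,-0.8,0],"rot":[0,0,0],"fingers":3.8},{"delta_pos":[-2.3,-0.8,0],"rot":[0,0,0],"fingers":3.8},{"delta_pos":[-2.3,-0.8,0],"rot":[0,0,0],"fingers":3.8},{"delta_pos":[-2.3,-0.8,0],"rot":[0,0,0],"fingers":3.8},{"delta_pos":[-2.3,-0.8,0],"rot":[0,0,0],"fingers":3.8},{"delta_pos":[-2.3,-0.9,0],"rot":[0,0,0],"fingers":3.8},{"delta_pos":[-2,-0.8,0],"rot":[0,0,0],"fingers":3.8},{"delta_pos":[-1.7,-0.6,0],"rot":[0,0,0],"fingers":3.8},{"delta_pos":[-0.6,-0.3,0],"rot":[0,0,0],"fingers":3.8},{"delta_pos":[0,0,0],"rot":[0,0,0],"fingers":3.8},{"delta_pos":[0,0,0],"rot":[0,0,0],"fingers":3.8}]'
python3 go.py .399 -.234 .091 3.2
python3 -c "
from h import *; grab('side','s4.png'); grab('wrist','w4.png')
a=cv2.imread('pics/s4.png')[100:384,130:400];b=cv2.imread('pics/w4.png')
cv2.imwrite('pics/c4.png',np.hstack([cv2.resize(a,(384,404)),cv2.resize(b,(400,404))]))"
```

```text
clock: 13.57
tool_pos: [0.398, -0.2337, 0.217]
orientation: [-2.158, -2.281, -0.001]
force: [0.8, 0.7, -1.6]
grip_width: 0.0435
grip_force: 30.7
clk 13.57 pos [ 0.398  -0.2337  0.217 ] yaw 3.17 tilt 0.08 w 0.0435 gf 30.7 F [ 0.8  0.7 -1.6]
rotz -0.03 shift cm [-0.03  0.1  12.6 ]
```

View pics/c4.png

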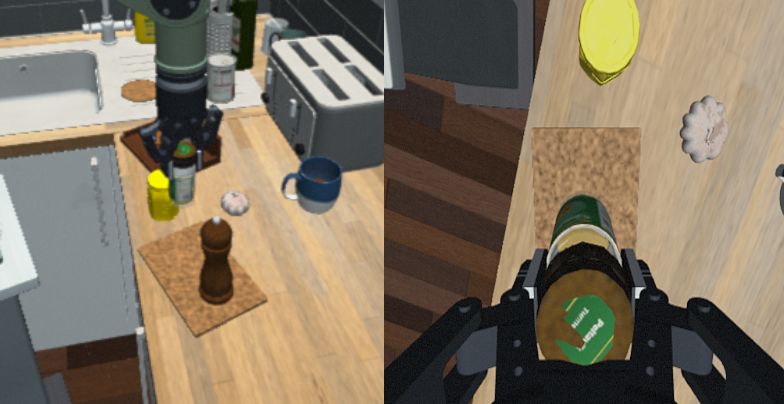

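The mill stands upright on the mat (side crop (217,265)), and the spice jar hangs over the mat's left half. Lowering the jar.

```bash
python3 -m crank '[{"delta_pos":[0,0.1,0.8],"rot":[0,0,0],"fingers":3.8},{"delta_pos":[0,0,1.5],"rot":[0,0,0],"fingers":3.8},{"delta_pos":[0,0,1.7],"rot":[0,0,0],"fingers":3.8},{"delta_pos":[0,0,1.7],"rot":[0,0,0],"fingers":3.8},{"delta_pos":[0,0,1.7],"rot":[0,0,0],"fingers":3.8},{"delta_pos":[0,0,1.5],"rot":[0,0,0],"fingers":3.8},{"delta_pos":[0,0,1.2],"rot":[0,0,0],"fingers":3.8},{"delta_pos":[0,0,0.8],"rot":[0,0,0],"fingers":3.8},{"delta_pos":[0,0,0.5],"rot":[0,0,0],"fingers":3.8},{"delta_pos":[0,0,0.3],"rot":[0,0,0],"fingers":3.8},{"delta_pos":[0,0,0.2],"rot":[0,0,0],"fingers":3.8},{"delta_pos":[0,0,0.2],"rot":[0,0,0],"fingers":3.8},{"delta_pos":[0,0,0.2],"rot":[0,0,0],"fingers":3.8},{"delta_pos":[0,0,0],"rot":[0,0,0],"fingers":3.8},{"delta_pos":[0,0,0],"rot":[0,0,0],"fingers":3.8}]'
python3 go.py .399 -.234 .090 3.2
```

```text
clock: 14.92
tool_pos: [0.3996, -0.2341, 0.0945]
orientation: [2.158, 2.282, 0.0]
force: [-0.1, 0.2, -1.6]
grip_width: 0.0434
grip_force: 30.8
clk 14.92 pos [ 0.3996 -0.2341  0.0945] yaw 3.19 tilt 0.04 w 0.0434 gf 30.8 F [-0.1  0.2 -1.6]
rotz -0.01 shift cm [ 0.02 -0.06  0.45]
```

```bash
python3 -m crank '[{"delta_pos":[0,0,0.2],"rot":[0,0,0],"fingers":3.8},{"delta_pos":[0,0,0.1],"rot":[0,0,0],"fingers":3.8},{"delta_pos":[0,0,0.1],"rot":[0,0,0],"fingers":3.8},{"delta_pos":[0,0,0.1],"rot":[0,0,0],"fingers":3.8},{"delta_pos":[0,0,0],"rot":[0,0,0],"fingers":3.8},{"delta_pos":[0,0,0],"rot":[0,0,0],"fingers":3.8}]'
python3 go.py .399 -.234 .090 3.2
```

```text
clock: 15.42
tool_pos: [0.3995, -0.2342, 0.09]
orientation: [2.158, 2.282, -0.0]
force: [-2.0, -0.4, 5.6]
grip_width: 0.0433
grip_force: 31.2
clk 15.42 pos [ 0.3995 -0.2342  0.09  ] yaw 3.2 tilt 0.03 w 0.0433 gf 31.2 F [-2.  -0.4  5.6]
rotz 0.0 shift cm [ 0.02 -0.05  0.  ]
```

```bash
python3 -m crank '[{"delta_pos":[0,0,0],"rot":[0,0,0],"fingers":4.6},{"delta_pos":[0,0,0],"rot":[0,0,0],"fingers":5.5},{"delta_pos":[0,0,0],"rot":[0,0,0],"fingers":7},{"delta_pos":[0,0,0],"rot":[0,0,0],"fingers":8.5},{"delta_pos":[0,0,0],"rot":[0,0,0],"fingers":8.5},{"delta_pos":[0,0,0],"rot":[0,0,0],"fingers":8.5},{"delta_pos":[0,0,-1],"rot":[0,0,0],"fingers":8.5},{"delta_pos":[0,0,-2],"rot":[0,0,0],"fingers":8.5},{"delta_pos":[0,0,-2],"rot":[0,0,0],"fingers":8.5},{"delta_pos":[0,0,-2],"rot":[0,0,0],"fingers":8.5},{"delta_pos":[0,0,-2],"rot":[0,0,0],"fingers":8.5},{"delta_pos":[0,0,-2],"rot":[0,0,0],"fingers":8.5},{"delta_pos":[0,0,-2],"rot":[0,0,0],"fingers":8.5},{"delta_pos":[0,0,-2],"rot":[0,0,0],"fingers":8.5},{"delta_pos":[0,0,-1],"rot":[0,0,0],"fingers":8.5},{"delta_pos":[0,0,0],"rot":[0,0,0],"fingers":8.5},{"delta_pos":[0,0,0],"rot":[0,0,0],"fingers":8.5}]'
python3 go.py .530 .067 .245 3.2
python3 -c "
from h import *
for n in ('side','wrist'):
    P=cloud(grab(n,n+'5.png'));x,y,z=P[...,0],P[...,1],P[...,2]
    for nm,yl,yh,lo,hi in (('mill',-.4,-.29,.172,.185),('spice',-.27,-.2,.108,.12)):
        Q=P[(x>.36)&(x<.45)&(y>yl)&(y<yh)&(z>lo)&(z<hi)]
        if len(Q)>3: print(n,nm,len(Q),cv2.minEnclosingCircle(Q[:,:2].astype(np.float32)))"
```

```text
clock: 16.83
tool_pos: [0.3993, -0.2339, 0.249]
orientation: [2.159, 2.283, 0.0]
force: [-0.2, -0.0, -0.6]
grip_width: 0.0852
grip_force: 0.0
clk 16.83 pos [ 0.3993 -0.2339  0.249 ] yaw 3.2 tilt 0.0 w 0.0852 gf 0.0 F [-0.2 -0.  -0.6]
rotz 0.0 shift cm [29.32 14.73  0.4 ]
side mill 27 ((0.4030894637107849, -0.33657950162887573), 0.005670443642884493)
side spice 212 ((0.396058052778244, -0.2342960685491562), 0.023397281765937805)
wrist mill 74 ((0.40575656294822693, -0.3314773142337799), 0.005543696694076061)
wrist spice 2195 ((0.39922070503234863, -0.2335364669561386), 0.022031890228390694)
```

View pics/side5.png

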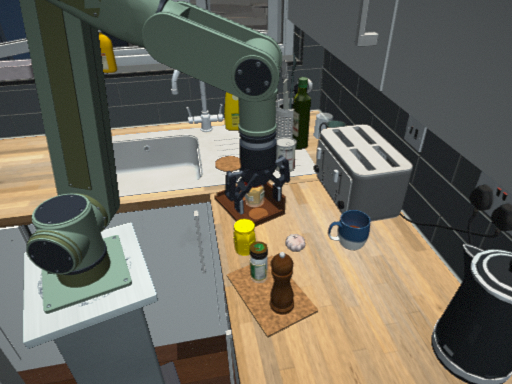

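Both stand upright on the mat: spice at (259,262), mill at (282,285), with the honey still in the caddy at (255,195). Moving over the honey, then turning the wrist.

```bash
python3 -m crank '[{"delta_pos":[1,0.5,0],"rot":[0,0,0],"fingers":8.5},{"delta_pos":[2.3,1.2,0],"rot":[0,0,0],"fingers":8.5},{"delta_pos":[2.6,1.3,0],"rot":[0,0,0],"fingers":8.5},{"delta_pos":[2.6,1.3,0],"rot":[0,0,0],"fingers":8.5},{"delta_pos":[2.6,1.3,0],"rot":[0,0,0],"fingers":8.5},{"delta_pos":[2.6,1.3,0],"rot":[0,0,0],"fingers":8.5},{"delta_pos":[2.6,1.3,0],"rot":[0,0,0],"fingers":8.5},{"delta_pos":[2.6,1.3,0],"rot":[0,0,0],"fingers":8.5},{"delta_pos":[2.6,1.3,0],"rot":[0,0,0],"fingers":8.5},{"delta_pos":[2.6,1.3,0],"rot":[0,0,0],"fingers":8.5},{"delta_pos":[2.6,1.3,0],"rot":[0,0,0],"fingers":8.5},{"delta_pos":[2.0,1,0],"rot":[0,0,0],"fingers":8.5},{"delta_pos":[0.6,0.3,0],"rot":[0,0,0],"fingers":8.5}]'
python3 -m crank '[{"delta_pos":[0,0,0],"rot":[0,0,-4],"fingers":8.5},{"delta_pos":[0,0,0],"rot":[0,0,-7],"fingers":8.5},{"delta_pos":[0,0,0],"rot":[0,0,-7],"fingers":8.5},{"delta_pos":[0,0,0],"rot":[0,0,-7],"fingers":8.5},{"delta_pos":[0,0,0],"rot":[0,0,-7],"fingers":8.5},{"delta_pos":[0,0,0],"rot":[0,0,-7],"fingers":8.5},{"delta_pos":[0,0,0],"rot":[0,0,-7],"fingers":8.5},{"delta_pos":[0,0,0],"rot":[0,0,-7],"fingers":8.5},{"delta_pos":[0,0,0],"rot":[0,0,-7],"fingers":8.5},{"delta_pos":[0,0,0],"rot":[0,0,-7],"fingers":8.5},{"delta_pos":[0,0,0],"rot":[0,0,-7],"fingers":8.5},{"delta_pos":[0,0,0],"rot":[0,0,-7],"fingers":8.5},{"delta_pos":[0,0,0],"rot":[0,0,-7],"fingers":8.5},{"delta_pos":[0,0,0],"rot":[0,0,-5.3],"fingers":8.5},{"delta_pos":[0,0,0],"rot":[0,0,0],"fingers":8.5},{"delta_pos":[0,0,0],"rot":[0,0,0],"fingers":8.5}]'
python3 go.py .530 .0672 .061 96.5
python3 - <<'E'
from h import *
im=grab('wrist','w6.png');P=cloud(im);x,y,z=P[...,0],P[...,1],P[...,2]
Q=P[(x>.48)&(x<.567)&(y>.02)&(y<.11)&(z>.088)&(z<.1)]
print(len(Q),cv2.minEnclosingCircle(Q[:,:2].astype(np.float32)))
E
```

```text
clock: 18.02
tool_pos: [0.5304, 0.0703, 0.248]
orientation: [-2.154, -2.284, 0.0]
force: [-0.7, 1.3, 0.5]
grip_width: 0.0849
grip_force: 0.0
clock: 19.35
tool_pos: [0.5294, 0.0666, 0.2487]
orientation: [0.174, -3.135, 0.0]
force: [0.7, 0.6, 0.5]
grip_width: 0.0848
grip_force: 0.0
clk 19.35 pos [0.5294 0.0666 0.2487] yaw 96.35 tilt 0.08 w 0.0848 gf 0.0 F [0.7 0.6 0.5]
rotz -0.15 shift cm [-0.07  0.05 18.77]
3073 ((0.5295807719230652, 0.06758233159780502), 0.02825920470058918)
```

View pics/w6.png

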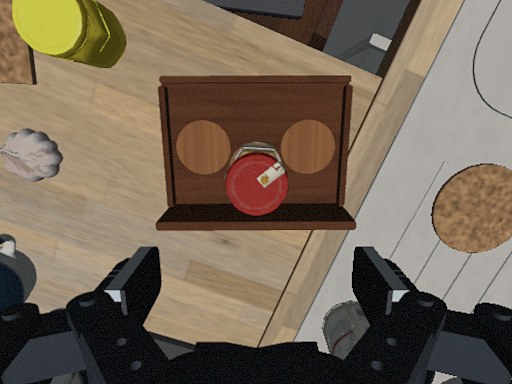

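The wrist view shows the honey lid at (257,183) centred between the fingers, the empty inlays at (203,146) and (307,146), and the coaster at (475,208). Descending.

```bash
python3 -m crank '[{"delta_pos":[0,0.1,1],"rot":[0,0,0],"fingers":8.54},{"delta_pos":[0,0,2],"rot":[0,0,0],"fingers":8.54},{"delta_pos":[0,0,2],"rot":[0,0,0],"fingers":8.54},{"delta_pos":[0,0,2],"rot":[0,0,0],"fingers":8.54},{"delta_pos":[0,0,2],"rot":[0,0,0],"fingers":8.54},{"delta_pos":[0,0,2],"rot":[0,0,0],"fingers":8.54},{"delta_pos":[0,0,2],"rot":[0,0,0],"fingers":8.54},{"delta_pos":[0,0,1.2],"rot":[0,0,0],"fingers":8.54},{"delta_pos":[0,0,1],"rot":[0,0,0],"fingers":8.54},{"delta_pos":[0,0,1],"rot":[0,0,0],"fingers":8.54},{"delta_pos":[0,0,1],"rot":[0,0,0],"fingers":8.54},{"delta_pos":[0,0,1],"rot":[0,0,0],"fingers":8.54},{"delta_pos":[0,0,0.5],"rot":[0,0,0],"fingers":8.54},{"delta_pos":[0,0,0],"rot":[0,0,0],"fingers":8.54},{"delta_pos":[0,0,0],"rot":[0,0,0],"fingers":8.54}]' 40
python3 go.py .530 .0672 .061 96.5
python3 - <<'E'
from h import *
# from wrist6 image (taken at height): redo coaster with stored image not possible; use scene camera
P=cloud(grab('scene','sc6.png'));I=cv2.imread('pics/sc6.png');hsv=cv2.cvtColor(I,cv2.COLOR_BGR2HSV)
x,y,z=P[...,0],P[...,1],P[...,2]
m=(hsv[...,0]>6)&(hsv[...,0]<20)&(hsv[...,1]>90)&(x>.45)&(x<.65)&(y>.25)&(y<.43)&(z<.02)
Q=P[m];e=cv2.fitEllipse(cv2.convexHull(Q[:,:2].astype(np.float32)));print('coaster',len(Q),e,np.median(Q[:,2]))
E
```

```text
clock: 20.65
tool_pos: [0.5299, 0.0677, 0.0623]
orientation: [-0.178, 3.136, 0.0]
force: [-0.3, 1.0, 0.8]
grip_width: 0.0853
grip_force: 0.0
clk 20.65 pos [0.5299 0.0677 0.0623] yaw 96.49 tilt 0.0 w 0.0853 gf 0.0 F [-0.3  1.   0.8]
rotz -0.01 shift cm [-0.01 -0.05  0.13]
coaster 1471 ((0.5504311919212341, 0.335875540971756), (0.10265245288610458, 0.104731485247612), 41.048709869384766) 0.010010440990610436
```

```bash
python3 -m crank '[{"delta_pos":[0,0,0],"rot":[0,0,0],"fingers":7},{"delta_pos":[0,0,0],"rot":[0,0,0],"fingers":6},{"delta_pos":[0,0,0],"rot":[0,0,0],"fingers":5},{"delta_pos":[0,0,0],"rot":[0,0,0],"fingers":5},{"delta_pos":[0,0,0],"rot":[0,0,0],"fingers":5},{"delta_pos":[0,0,0],"rot":[0,0,0],"fingers":5},{"delta_pos":[0,0,0],"rot":[0,0,0],"fingers":5},{"delta_pos":[0,0,0],"rot":[0,0,0],"fingers":5}]' 50
python3 go.py
python3 -m crank '[{"delta_pos":[0,0,-0.4],"rot":[0,0,0],"fingers":5},{"delta_pos":[0,0,-0.8],"rot":[0,0,0],"fingers":5},{"delta_pos":[0,0,-1.2],"rot":[0,0,0],"fingers":5},{"delta_pos":[0,0,-1.5],"rot":[0,0,0],"fingers":5},{"delta_pos":[0,0,-1.5],"rot":[0,0,0],"fingers":5},{"delta_pos":[0,0,-1.5],"rot":[0,0,0],"fingers":5},{"delta_pos":[0,0,-1.5],"rot":[0,0,0],"fingers":5},{"delta_pos":[0,0,-1.5],"rot":[0,0,0],"fingers":5},{"delta_pos":[0,0,-0.8],"rot":[0,0,0],"fingers":5},{"delta_pos":[0,0,-0.4],"rot":[0,0,0],"fingers":5},{"delta_pos":[0,0,0],"rot":[0,0,0],"fingers":5},{"delta_pos":[0,0,0],"rot":[0,0,0],"fingers":5}]'
python3 go.py .5505 .336 .174 96.5
python3 - <<'E'
from h import *
im=grab('wrist','w7.png');P=cloud(im);x,y,z=P[...,0],P[...,1],P[...,2]
Q=P[(x>.48)&(x<.58)&(y>.02)&(y<.11)&(z>.198)&(z<.215)]
print(len(Q),cv2.minEnclosingCircle(Q[:,:2].astype(np.float32)),np.median(Q[:,2]))
E
```

```text
clock: 21.37
tool_pos: [0.5302, 0.0675, 0.0636]
orientation: [-0.179, 3.135, -0.001]
force: [-0.8, -1.7, 6.6]
grip_width: 0.0599
grip_force: 53.1
clk 21.37 pos [0.5302 0.0675 0.0636] yaw 96.53 tilt 0.11 w 0.0599 gf 53.1 F [-0.8 -1.7  6.6]
clock: 22.37
tool_pos: [0.5293, 0.0677, 0.1728]
orientation: [0.178, -3.136, 0.0]
force: [-0.1, -0.3, -3.7]
grip_width: 0.0593
grip_force: 54.5
clk 22.37 pos [0.5293 0.0677 0.1728] yaw 96.5 tilt 0.05 w 0.0593 gf 54.5 F [-0.1 -0.3 -3.7]
rotz 0.0 shift cm [-5.14 26.42 -0.12]
19224 ((0.5300490856170654, 0.06484942138195038), 0.04821052402257919) 0.20434641542713236
```

```bash
python3 -m crank '[{"delta_pos":[-0.1,0.7,0],"rot":[0,0,0],"fingers":5},{"delta_pos":[-0.3,1.4,0],"rot":[0,0,0],"fingers":5},{"delta_pos":[-0.4,2,0],"rot":[0,0,0],"fingers":5},{"delta_pos":[-0.4,2,0],"rot":[0,0,0],"fingers":5},{"delta_pos":[-0.4,2,0],"rot":[0,0,0],"fingers":5},{"delta_pos":[-0.4,2,0],"rot":[0,0,0],"fingers":5},{"delta_pos":[-0.4,2,0],"rot":[0,0,0],"fingers":5},{"delta_pos":[-0.4,2,0],"rot":[0,0,0],"fingers":5},{"delta_pos":[-0.4,2,0],"rot":[0,0,0],"fingers":5},{"delta_pos":[-0.4,2,0],"rot":[0,0,0],"fingers":5},{"delta_pos":[-0.4,2,0],"rot":[0,0,0],"fingers":5},{"delta_pos":[-0.4,2,0],"rot":[0,0,0],"fingers":5},{"delta_pos":[-0.3,2,0],"rot":[0,0,0],"fingers":5},{"delta_pos":[-0.3,1.5,0],"rot":[0,0,0],"fingers":5},{"delta_pos":[-0.1,0.8,0],"rot":[0,0,0],"fingers":5},{"delta_pos":[0,0,0],"rot":[0,0,0],"fingers":5},{"delta_pos":[0,0,0],"rot":[0,0,0],"fingers":5},{"delta_pos":[0,0,0],"rot":[0,0,0],"fingers":5}]'
python3 go.py .5505 .336 .0655 96.5
python3 -c "
from h import *; grab('scene','s8.png'); grab('wrist','w8.png')
a=cv2.imread('pics/s8.png')[130:350,60:360];b=cv2.imread('pics/w8.png')
cv2.imwrite('pics/c8.png',np.hstack([cv2.resize(a,(400,300)),cv2.resize(b,(400,300))]))"
```

```text
clock: 23.92
tool_pos: [0.5504, 0.3348, 0.1731]
orientation: [0.177, -3.136, 0.002]
force: [0.6, -0.0, -2.7]
grip_width: 0.0592
grip_force: 54.6
clk 23.92 pos [0.5504 0.3348 0.1731] yaw 96.47 tilt 0.07 w 0.0592 gf 54.6 F [ 0.6 -0.  -2.7]
rotz -0.03 shift cm [-0.03  0.12 10.76]
```

View pics/c8.png

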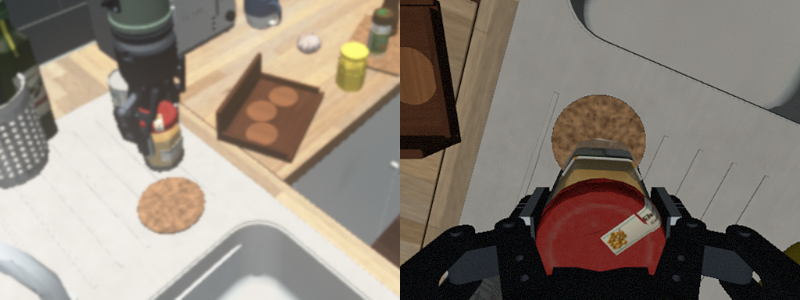

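The scene crop shows the honey held upright over the coaster, which is at (171,205). The wrist crop shows the coaster at (598,135), in line with the lid. One refinement of the coaster centre from this view before lowering.

```bash
python3 - <<'E'
from h import *
im=grab('wrist','w9.png');P=cloud(im);I=cv2.imread('pics/w9.png');hsv=cv2.cvtColor(I,cv2.COLOR_BGR2HSV)
x,y,z=P[...,0],P[...,1],P[...,2]
m=(hsv[...,0]>6)&(hsv[...,0]<20)&(hsv[...,1]>90)&(x>.45)&(x<.65)&(y>.25)&(y<.43)&(z<.02)
m=cv2.morphologyEx(m.astype(np.uint8),cv2.MORPH_OPEN,np.ones((5,5)))>0
k,l,st,ce=cv2.connectedComponentsWithStats(m.astype(np.uint8));i=1+st[1:,4].argmax();m=l==i
Q=P[m][:,:2];print(st[i],Q.min(0),Q.max(0))
H=cv2.convexHull(Q.astype(np.float32))[:,0]
H=H[(H[:,0]<np.median(Q[:,0])+.01)]   # robot-side arc, not hidden by the jar
A=np.c_[2*H,np.ones(len(H))];s=np.linalg.lstsq(A,(H**2).sum(1),rcond=None)[0];print('centre',s[:2],np.sqrt(s[2]+s[0]**2+s[1]**2))
# held lid
Q=P[(z>.19)&(z<.215)&((hsv[...,0]<6)|(hsv[...,0]>174))&(hsv[...,1]>150)];print('lid',Q.mean(0),cv2.minAreaRect(Q[:,:2].astype(np.float32)))
E
python3 go.py .5505 .336 .0655 96.5
```

```text
[ 194  122  120   89 6473] [0.49732368 0.27862772] [0.58265649 0.38682527]
centre [0.55106093 0.33287482] 0.05385538897439786
lid [0.54043658 0.33159087 0.20414187] ((0.5417124032974243, 0.33387428522109985), (0.04031519964337349, 0.12253369390964508), 7.5301513671875)
clk 24.07 pos [0.5506 0.3348 0.1735] yaw 96.44 tilt 0.02 w 0.0598 gf 54.6 F [-0.2  0.2 -2.2]
rotz -0.06 shift cm [-0.    0.12 10.8 ]
```

```bash
python3 -m crank '[{"delta_pos":[0,0,0.8],"rot":[0,0,0],"fingers":5},{"delta_pos":[0,0,1.4],"rot":[0,0,0],"fingers":5},{"delta_pos":[0,0,1.5],"rot":[0,0,0],"fingers":5},{"delta_pos":[0,0,1.5],"rot":[0,0,0],"fingers":5},{"delta_pos":[0,0,1.5],"rot":[0,0,0],"fingers":5},{"delta_pos":[0,0,1.4],"rot":[0,0,0],"fingers":5},{"delta_pos":[0,0,1],"rot":[0,0,0],"fingers":5},{"delta_pos":[0,0,0.6],"rot":[0,0,0],"fingers":5},{"delta_pos":[0,0,0.3],"rot":[0,0,0],"fingers":5},{"delta_pos":[0,0,0.2],"rot":[0,0,0],"fingers":5},{"delta_pos":[0,0,0.2],"rot":[0,0,0],"fingers":5},{"delta_pos":[0,0,0.2],"rot":[0,0,0],"fingers":5},{"delta_pos":[0,0,0],"rot":[0,0,0],"fingers":5},{"delta_pos":[0,0,0],"rot":[0,0,0],"fingers":5}]'
python3 go.py .5508 .3345 .0655 96.5
```

```text
clock: 25.23
tool_pos: [0.5507, 0.3359, 0.0677]
orientation: [-0.178, 3.136, 0.0]
force: [-0.3, 0.5, -3.3]
grip_width: 0.0594
grip_force: 54.6
clk 25.23 pos [0.5507 0.3359 0.0677] yaw 96.5 tilt 0.04 w 0.0594 gf 54.6 F [-0.3  0.5 -3.3]
rotz 0.0 shift cm [ 0.01 -0.14  0.22]
```

```bash
python3 -m crank '[{"delta_pos":[0,-0.1,0.1],"rot":[0,0,0],"fingers":5},{"delta_pos":[0,0,0.1],"rot":[0,0,0],"fingers":5},{"delta_pos":[0,0,0.1],"rot":[0,0,0],"fingers":5},{"delta_pos":[0,0,0],"rot":[0,0,0],"fingers":5},{"delta_pos":[0,0,0],"rot":[0,0,0],"fingers":5}]'
python3 go.py
```

```text
clock: 25.65
tool_pos: [0.5508, 0.3348, 0.0656]
orientation: [-0.178, 3.136, 0.0]
force: [-2.4, -1.6, 6.0]
grip_width: 0.0594
grip_force: 55.3
clk 25.65 pos [0.5508 0.3348 0.0656] yaw 96.5 tilt 0.05 w 0.0594 gf 55.3 F [-2.4 -1.6  6. ]
```

Contact. Releasing and rising.

```bash
python3 -m crank '[{"delta_pos":[0,0,0],"rot":[0,0,0],"fingers":6.3},{"delta_pos":[0,0,0],"rot":[0,0,0],"fingers":7},{"delta_pos":[0,0,0],"rot":[0,0,0],"fingers":8.54},{"delta_pos":[0,0,0],"rot":[0,0,0],"fingers":8.54},{"delta_pos":[0,0,0],"rot":[0,0,0],"fingers":8.54},{"delta_pos":[0,0,0],"rot":[0,0,0],"fingers":8.54},{"delta_pos":[0,0,-0.8],"rot":[0,0,0],"fingers":8.54},{"delta_pos":[0,0,-1],"rot":[0,0,0],"fingers":8.54},{"delta_pos":[0,0,-1.5],"rot":[0,0,0],"fingers":8.54},{"delta_pos":[0,0,-2],"rot":[0,0,0],"fingers":8.54},{"delta_pos":[0,0,-2],"rot":[0,0,0],"fingers":8.54},{"delta_pos":[0,0,-2],"rot":[0,0,0],"fingers":8.54},{"delta_pos":[0,0,-2],"rot":[0,0,0],"fingers":8.54},{"delta_pos":[0,0,-2],"rot":[0,0,0],"fingers":8.54},{"delta_pos":[0,0,-2],"rot":[0,0,0],"fingers":8.54},{"delta_pos":[0,0,-1.5],"rot":[0,0,0],"fingers":8.54},{"delta_pos":[0,0,0],"rot":[0,0,0],"fingers":8.54},{"delta_pos":[0,0,0],"rot":[0,0,0],"fingers":8.54}]'
python3 go.py
python3 - <<'E'
from h import *
grab('side','side10.png')
for n in ('wrist','scene'):
    im=grab(n,n+'10.png');P=cloud(im);I=cv2.imread('pics/'+n+'10.png');hsv=cv2.cvtColor(I,cv2.COLOR_BGR2HSV)
    x,y,z=P[...,0],P[...,1],P[...,2];b=(x>.46)&(x<.64)&(y>.25)&(y<.43)
    Q=P[b&(z>.088)&(z<.103)&((hsv[...,0]<6)|(hsv[...,0]>174))&(hsv[...,1]>130)]
    if len(Q)>5: print(n,'lid',len(Q),cv2.minEnclosingCircle(Q[:,:2].astype(np.float32)))
    m=((hsv[...,0]>6)&(hsv[...,0]<20)&(hsv[...,1]>90)&b&(z<.02)).astype(np.uint8)
    m=cv2.morphologyEx(m,cv2.MORPH_OPEN,np.ones((3,3)))>0
    Q=P[m];print(n,'coaster',len(Q),cv2.minEnclosingCircle(Q[:,:2].astype(np.float32)))
E
```

```text
clock: 27.15
tool_pos: [0.5509, 0.335, 0.2339]
orientation: [-0.178, 3.134, 0.002]
force: [-0.4, -0.3, -0.7]
grip_width: 0.0852
grip_force: 0.0
clk 27.15 pos [0.5509 0.335  0.2339] yaw 96.5 tilt 0.17 w 0.0852 gf 0.0 F [-0.4 -0.3 -0.7]
wrist lid 3007 ((0.5496985912322998, 0.334861159324646), 0.027916191145777702)
wrist coaster 3725 ((0.5511572957038879, 0.33267709612846375), 0.05431389808654785)
scene lid 253 ((0.5492658019065857, 0.33868542313575745), 0.024818910285830498)
scene coaster 685 ((0.5497719645500183, 0.33639654517173767), 0.05240241810679436)
```

View pics/wrist10.png

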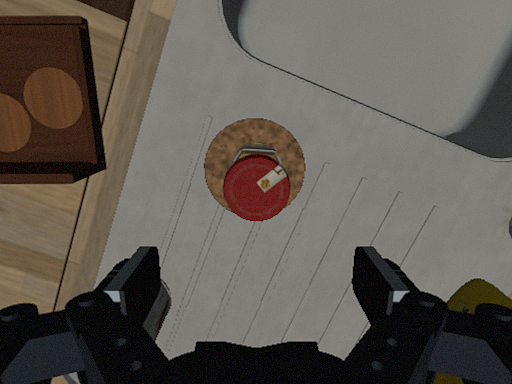

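The honey stands upright at (257,187) on the coaster at (255,170), 3 mm off centre by depth. Turning back and going to the spice jar.

```bash
python3 -m crank '[{"delta_pos":[0,0,0],"rot":[0,0,4],"fingers":8.54},{"delta_pos":[0,0,0],"rot":[0,0,7],"fingers":8.54},{"delta_pos":[0,0,0],"rot":[0,0,7],"fingers":8.54},{"delta_pos":[0,0,0],"rot":[0,0,7],"fingers":8.54},{"delta_pos":[0,0,0],"rot":[0,0,7],"fingers":8.54},{"delta_pos":[0,0,0],"rot":[0,0,7],"fingers":8.54},{"delta_pos":[0,0,0],"rot":[0,0,7],"fingers":8.54},{"delta_pos":[0,0,0],"rot":[0,0,7],"fingers":8.54},{"delta_pos":[0,0,0],"rot":[0,0,7],"fingers":8.54},{"delta_pos":[0,0,0],"rot":[0,0,7],"fingers":8.54},{"delta_pos":[0,0,0],"rot":[0,0,7],"fingers":8.54},{"delta_pos":[0,0,0],"rot":[0,0,7],"fingers":8.54},{"delta_pos":[0,0,0],"rot":[0,0,7],"fingers":8.54},{"delta_pos":[0,0,0],"rot":[0,0,5.3],"fingers":8.54},{"delta_pos":[0,0,0],"rot":[0,0,0],"fingers":8.54}]'
python3 -m crank '[{"delta_pos":[-1.2,-0.4,0],"rot":[0,0,0],"fingers":8.54},{"delta_pos":[-2.4,-0.8,0],"rot":[0,0,0],"fingers":8.54},{"delta_pos":[-3,-1,0],"rot":[0,0,0],"fingers":8.54},{"delta_pos":[-3,-1,0],"rot":[0,0,0],"fingers":8.54},{"delta_pos":[-3,-1,0],"rot":[0,0,0],"fingers":8.54},{"delta_pos":[-3,-1,0],"rot":[0,0,0],"fingers":8.54},{"delta_pos":[-3,-1,0],"rot":[0,0,0],"fingers":8.54},{"delta_pos":[-3,-1,0],"rot":[0,0,0],"fingers":8.54},{"delta_pos":[-3,-1,0],"rot":[0,0,0],"fingers":8.54},{"delta_pos":[-3,-1,0],"rot":[0,0,0],"fingers":8.54},{"delta_pos":[-3,-1,0],"rot":[0,0,0],"fingers":8.54},{"delta_pos":[-3,-1,0],"rot":[0,0,0],"fingers":8.54},{"delta_pos":[-3,-1,0],"rot":[0,0,0],"fingers":8.54},{"delta_pos":[-3,-1,0],"rot":[0,0,0],"fingers":8.54},{"delta_pos":[-3,-1,0],"rot":[0,0,0],"fingers":8.54},{"delta_pos":[-3,-1,0],"rot":[0,0,0],"fingers":8.54},{"delta_pos":[-3,-1,0],"rot":[0,0,0],"fingers":8.54},{"delta_pos":[-3,-1,0],"rot":[0,0,0],"fingers":8.54},{"delta_pos":[-3,-1,0],"rot":[0,0,0],"fingers":8.54},{"delta_pos":[-1.4,-0.2,0],"rot":[0,0,0],"fingers":8.54}]'
python3 -m crank '[{"delta_pos":[0,0,0],"rot":[0,0,0],"fingers":8.54},{"delta_pos":[0,0,0],"rot":[0,0,0],"fingers":8.54}]'
python3 go.py .399 -.234 .090 3.2
```

```text
clock: 28.55
tool_pos: [0.5502, 0.3345, 0.2309]
orientation: [-2.16, -2.281, 0.004]
force: [0.1, 1.2, 0.0]
grip_width: 0.0856
grip_force: 0.0
clock: 30.22
tool_pos: [0.3959, -0.2374, 0.232]
orientation: [-2.159, -2.282, 0.003]
force: [-0.0, 0.2, 0.1]
grip_width: 0.0851
grip_force: 0.0
clock: 30.38
tool_pos: [0.3971, -0.2349, 0.2319]
orientation: [-2.159, -2.281, -0.0]
force: [-0.1, 0.2, -0.3]
grip_width: 0.0855
grip_force: 0.0
clk 30.38 pos [ 0.3971 -0.2349  0.2319] yaw 3.16 tilt 0.08 w 0.0855 gf 0.0 F [-0.1  0.2 -0.3]
rotz -0.04 shift cm [ 0.08  0.19 14.19]
```

```bash
python3 -m crank '[{"delta_pos":[0.1,0.2,1],"rot":[0,0,0],"fingers":8.54},{"delta_pos":[0,0,2],"rot":[0,0,0],"fingers":8.54},{"delta_pos":[0,0,2],"rot":[0,0,0],"fingers":8.54},{"delta_pos":[0,0,2],"rot":[0,0,0],"fingers":8.54},{"delta_pos":[0,0,2],"rot":[0,0,0],"fingers":8.54},{"delta_pos":[0,0,2],"rot":[0,0,0],"fingers":8.54},{"delta_pos":[0,0,1.5],"rot":[0,0,0],"fingers":8.54},{"delta_pos":[0,0,1],"rot":[0,0,0],"fingers":8.54},{"delta_pos":[0,0,0.7],"rot":[0,0,0],"fingers":8.54},{"delta_pos":[0,0,0],"rot":[0,0,0],"fingers":8.54},{"delta_pos":[0,0,0],"rot":[0,0,0],"fingers":6},{"delta_pos":[0,0,0],"rot":[0,0,0],"fingers":5},{"delta_pos":[0,0,0],"rot":[0,0,0],"fingers":3.8},{"delta_pos":[0,0,0],"rot":[0,0,0],"fingers":3.8},{"delta_pos":[0,0,0],"rot":[0,0,0],"fingers":3.8},{"delta_pos":[0,0,0],"rot":[0,0,0],"fingers":3.8},{"delta_pos":[0,0,0],"rot":[0,0,0],"fingers":3.8},{"delta_pos":[0,0,0],"rot":[0,0,0],"fingers":3.8},{"delta_pos":[0,0,0],"rot":[0,0,0],"fingers":3.8}]' 30
python3 go.py
python3 -m crank '[{"delta_pos":[0,0,-0.5],"rot":[0,0,0],"fingers":3.8},{"delta_pos":[0,0,-1],"rot":[0,0,0],"fingers":3.8},{"delta_pos":[0,0,-1.5],"rot":[0,0,0],"fingers":3.8},{"delta_pos":[0,0,-1.5],"rot":[0,0,0],"fingers":3.8},{"delta_pos":[0,0,-1.5],"rot":[0,0,0],"fingers":3.8},{"delta_pos":[0,0,-1.5],"rot":[0,0,0],"fingers":3.8},{"delta_pos":[0,0,-1.5],"rot":[0,0,0],"fingers":3.8},{"delta_pos":[0,0,-1.5],"rot":[0,0,0],"fingers":3.8},{"delta_pos":[0,0,-1.5],"rot":[0,0,0],"fingers":3.8},{"delta_pos":[0,0,-1],"rot":[0,0,0],"fingers":3.8},{"delta_pos":[0,0,0],"rot":[0,0,-3.3],"fingers":3.8},{"delta_pos":[0,0,0],"rot":[0,0,0],"fingers":3.8}]'
python3 go.py .5025 .1205 .218 6.5
```

```text
clock: 31.97
tool_pos: [0.4002, -0.2337, 0.0911]
orientation: [2.158, 2.282, 0.0]
force: [-2.3, 0.2, 6.7]
grip_width: 0.0434
grip_force: 30.0
clk 31.97 pos [ 0.4002 -0.2337  0.0911] yaw 3.19 tilt 0.05 w 0.0434 gf 30.0 F [-2.3  0.2  6.7]
clock: 32.97
tool_pos: [0.4004, -0.2336, 0.221]
orientation: [2.09, 2.343, 0.001]
force: [0.9, 0.2, -1.5]
grip_width: 0.0431
grip_force: 30.6
clk 32.97 pos [ 0.4004 -0.2336  0.221 ] yaw 6.55 tilt 0.1 w 0.0431 gf 30.6 F [ 0.9  0.2 -1.5]
rotz 0.05 shift cm [34.02 14.15  0.3 ]
```

```bash
python3 -m crank '[{"delta_pos":[0.8,0.4,0],"rot":[0,0,0],"fingers":3.8},{"delta_pos":[2,0.8,0],"rot":[0,0,0],"fingers":3.8},{"delta_pos":[2.3,0.9,0],"rot":[0,0,0],"fingers":3.8},{"delta_pos":[2.3,0.9,0],"rot":[0,0,0],"fingers":3.8},{"delta_pos":[2.3,0.9,0],"rot":[0,0,0],"fingers":3.8},{"delta_pos":[2.3,0.9,0],"rot":[0,0,0],"fingers":3.8},{"delta_pos":[2.3,0.9,0],"rot":[0,0,0],"fingers":3.8},{"delta_pos":[2.3,0.9,0],"rot":[0,0,0],"fingers":3.8},{"delta_pos":[2.3,1,0],"rot":[0,0,0],"fingers":3.8},{"delta_pos":[2.3,1,0],"rot":[0,0,0],"fingers":3.8},{"delta_pos":[2.3,1,0],"rot":[0,0,0],"fingers":3.8},{"delta_pos":[2.3,1,0],"rot":[0,0,0],"fingers":3.8},{"delta_pos":[2.3,1,0],"rot":[0,0,0],"fingers":3.8},{"delta_pos":[2.3,1,0],"rot":[0,0,0],"fingers":3.8},{"delta_pos":[2,0.8,0],"rot":[0,0,0],"fingers":3.8},{"delta_pos":[1.3,0.5,0],"rot":[0,0,0],"fingers":3.8},{"delta_pos":[0.4,0.2,0],"rot":[0,0,0],"fingers":3.8},{"delta_pos":[0,0,0],"rot":[0,0,0],"fingers":3.8},{"delta_pos":[0,0,0],"rot":[0,0,0],"fingers":3.8}]'
python3 go.py .5029 .1208 .089 6.5
```

```text
clock: 34.55
tool_pos: [0.5012, 0.1208, 0.22]
orientation: [-2.092, -2.344, 0.002]
force: [-0.0, 0.2, -1.8]
grip_width: 0.0434
grip_force: 30.6
clk 34.55 pos [0.5012 0.1208 0.22  ] yaw 6.49 tilt 0.08 w 0.0434 gf 30.6 F [-0.   0.2 -1.8]
rotz -0.01 shift cm [-0.02  0.17 13.1 ]
```

```bash
python3 -m crank '[{"delta_pos":[0,0.1,0.8],"rot":[0,0,0],"fingers":3.8},{"delta_pos":[0,0,1.5],"rot":[0,0,0],"fingers":3.8},{"delta_pos":[0,0,1.7],"rot":[0,0,0],"fingers":3.8},{"delta_pos":[0,0,1.7],"rot":[0,0,0],"fingers":3.8},{"delta_pos":[0,0,1.7],"rot":[0,0,0],"fingers":3.8},{"delta_pos":[0,0,1.7],"rot":[0,0,0],"fingers":3.8},{"delta_pos":[0,0,1.3],"rot":[0,0,0],"fingers":3.8},{"delta_pos":[0,0,0.9],"rot":[0,0,0],"fingers":3.8},{"delta_pos":[0,0,0.5],"rot":[0,0,0],"fingers":3.8},{"delta_pos":[0,0,0.3],"rot":[0,0,0],"fingers":3.8},{"delta_pos":[0,0,0.2],"rot":[0,0,0],"fingers":3.8},{"delta_pos":[0,0,0.2],"rot":[0,0,0],"fingers":3.8},{"delta_pos":[0,0,0],"rot":[0,0,0],"fingers":3.8},{"delta_pos":[0,0,0],"rot":[0,0,0],"fingers":3.8}]'
python3 go.py .5029 .1208 .089 6.5
```

```text
clock: 35.72
tool_pos: [0.5029, 0.1215, 0.0957]
orientation: [2.092, 2.343, 0.001]
force: [0.4, -0.0, -1.5]
grip_width: 0.0435
grip_force: 30.6
clk 35.72 pos [0.5029 0.1215 0.0957] yaw 6.5 tilt 0.06 w 0.0435 gf 30.6 F [ 0.4 -0.  -1.5]
rotz -0.0 shift cm [-0.07 -0.01  0.67]
```

```bash
python3 -m crank '[{"delta_pos":[0,0,0.2],"rot":[0,0,0],"fingers":3.8},{"delta_pos":[0,0,0.2],"rot":[0,0,0],"fingers":3.8},{"delta_pos":[0,0,0.1],"rot":[0,0,0],"fingers":3.8},{"delta_pos":[0,0,0.1],"rot":[0,0,0],"fingers":3.8},{"delta_pos":[0,0,0.1],"rot":[0,0,0],"fingers":3.8},{"delta_pos":[0,0,0],"rot":[0,0,0],"fingers":3.8},{"delta_pos":[0,0,0],"rot":[0,0,0],"fingers":3.8}]'
python3 go.py .5029 .1208 .089 6.5
```

```text
clock: 36.3
tool_pos: [0.5026, 0.1215, 0.0891]
orientation: [2.092, 2.344, 0.0]
force: [-2.9, 0.5, 4.7]
grip_width: 0.0432
grip_force: 31.1
clk 36.3 pos [0.5026 0.1215 0.0891] yaw 6.5 tilt 0.02 w 0.0432 gf 31.1 F [-2.9  0.5  4.7]
rotz 0.0 shift cm [-0.07  0.02  0.01]
```

Seated. Releasing, rising to 0.25, turning to the mat yaw, and going to the mill at (0.4055,-0.334).

```bash
python3 -m crank '[{"delta_pos":[0,0,0],"rot":[0,0,0],"fingers":4.6},{"delta_pos":[0,0,0],"rot":[0,0,0],"fingers":5.5},{"delta_pos":[0,0,0],"rot":[0,0,0],"fingers":7},{"delta_pos":[0,0,0],"rot":[0,0,0],"fingers":8.54},{"delta_pos":[0,0,0],"rot":[0,0,0],"fingers":8.54},{"delta_pos":[0,0,0],"rot":[0,0,0],"fingers":8.54},{"delta_pos":[0,0,-1],"rot":[0,0,0],"fingers":8.54},{"delta_pos":[0,0,-2],"rot":[0,0,0],"fingers":8.54},{"delta_pos":[0,0,-2],"rot":[0,0,0],"fingers":8.54},{"delta_pos":[0,0,-2],"rot":[0,0,0],"fingers":8.54},{"delta_pos":[0,0,-2],"rot":[0,0,0],"fingers":8.54},{"delta_pos":[0,0,-2],"rot":[0,0,0],"fingers":8.54},{"delta_pos":[0,0,-2],"rot":[0,0,0],"fingers":8.54},{"delta_pos":[0,0,-2],"rot":[0,0,0],"fingers":8.54},{"delta_pos":[0,0,-1.3],"rot":[0,0,0],"fingers":8.54},{"delta_pos":[0,0,0],"rot":[0,0,3.3],"fingers":8.54},{"delta_pos":[0,0,0],"rot":[0,0,0],"fingers":8.54},{"delta_pos":[0,0,0],"rot":[0,0,0],"fingers":8.54}]'
python3 go.py .4055 -.334 .25 3.2
python3 - <<'E'
from h import *
im=grab('wrist','w11.png');P=cloud(im);x,y,z=P[...,0],P[...,1],P[...,2]
Q=P[(x>.46)&(x<.56)&(y>.085)&(y<.16)&(z>.108)&(z<.12)]
print('spice',len(Q),cv2.minEnclosingCircle(Q[:,:2].astype(np.float32)),np.median(Q[:,2]))
E
```

```text
clock: 37.8
tool_pos: [0.5024, 0.1213, 0.2517]
orientation: [2.157, 2.284, 0.0]
force: [0.5, 0.7, 0.1]
grip_width: 0.0854
grip_force: 0.0
clk 37.8 pos [0.5024 0.1213 0.2517] yaw 3.27 tilt 0.02 w 0.0854 gf 0.0 F [0.5 0.7 0.1]
rotz 0.07 shift cm [-44.92 -12.22   0.17]
spice 2086 ((0.5017768740653992, 0.12163971364498138), 0.0219433456659317) 0.11427147944553503
```

```bash
python3 -m crank '[{"delta_pos":[-1.2,-0.3,0],"rot":[0,0,0],"fingers":8.54},{"delta_pos":[-2.3,-0.6,0],"rot":[0,0,0],"fingers":8.54},{"delta_pos":[-2.7,-0.7,0],"rot":[0,0,0],"fingers":8.54},{"delta_pos":[-2.7,-0.7,0],"rot":[0,0,0],"fingers":8.54},{"delta_pos":[-2.7,-0.7,0],"rot":[0,0,0],"fingers":8.54},{"delta_pos":[-2.7,-0.7,0],"rot":[0,0,0],"fingers":8.54},{"delta_pos":[-2.7,-0.8,0],"rot":[0,0,0],"fingers":8.54},{"delta_pos":[-2.7,-0.8,0],"rot":[0,0,0],"fingers":8.54},{"delta_pos":[-2.7,-0.8,0],"rot":[0,0,0],"fingers":8.54},{"delta_pos":[-2.7,-0.8,0],"rot":[0,0,0],"fingers":8.54},{"delta_pos":[-2.7,-0.8,0],"rot":[0,0,0],"fingers":8.54},{"delta_pos":[-2.7,-0.8,0],"rot":[0,0,0],"fingers":8.54},{"delta_pos":[-2.7,-0.7,0],"rot":[0,0,0],"fingers":8.54},{"delta_pos":[-2.7,-0.7,0],"rot":[0,0,0],"fingers":8.54},{"delta_pos":[-2.7,-0.7,0],"rot":[0,0,0],"fingers":8.54},{"delta_pos":[-2.7,-0.7,0],"rot":[0,0,0],"fingers":8.54},{"delta_pos":[-2.2,-0.6,0],"rot":[0,0,0],"fingers":8.54},{"delta_pos":[-1.4,-0.3,0],"rot":[0,0,0],"fingers":8.54},{"delta_pos":[0,0,0],"rot":[0,0,0],"fingers":8.54},{"delta_pos":[0,0,0],"rot":[0,0,0],"fingers":8.54}]' 40
python3 go.py .4055 -.334 .154 3.2
python3 - <<'E'
from h import *
im=grab('wrist','w12.png');P=cloud(im);x,y,z=P[...,0],P[...,1],P[...,2]
for lo,hi in ((.174,.185),(.138,.167)):
    Q=P[(x>.36)&(x<.45)&(y>-.38)&(y<-.29)&(z>lo)&(z<hi)]
    if len(Q)>5: print('mill',len(Q),cv2.minEnclosingCircle(Q[:,:2].astype(np.float32)))
E
```

```text
clock: 39.52
tool_pos: [0.4053, -0.3338, 0.2508]
orientation: [-2.159, -2.28, -0.001]
force: [0.5, 0.3, 0.3]
grip_width: 0.0853
grip_force: 0.0
clk 39.52 pos [ 0.4053 -0.3338  0.2508] yaw 3.13 tilt 0.09 w 0.0853 gf 0.0 F [0.5 0.3 0.3]
rotz -0.07 shift cm [-0.02  0.02  9.68]
mill 280 ((0.40566301345825195, -0.3350159525871277), 0.00590777350589633)
mill 2294 ((0.40635648369789124, -0.3342880606651306), 0.024998918175697327)
```

```bash
python3 -m crank '[{"delta_pos":[0,0,1],"rot":[0,0,0],"fingers":8.54},{"delta_pos":[0,0,1.6],"rot":[0,0,0],"fingers":8.54},{"delta_pos":[0,0,1.6],"rot":[0,0,0],"fingers":8.54},{"delta_pos":[0,0,1.6],"rot":[0,0,0],"fingers":8.54},{"delta_pos":[0,0,1.6],"rot":[0,0,0],"fingers":8.54},{"delta_pos":[0,0,1.4],"rot":[0,0,0],"fingers":8.54},{"delta_pos":[0,0,0.8],"rot":[0,0,0],"fingers":8.54},{"delta_pos":[0,0,0],"rot":[0,0,0],"fingers":8.54},{"delta_pos":[0,0,0],"rot":[0,0,0],"fingers":6},{"delta_pos":[0,0,0],"rot":[0,0,0],"fingers":5},{"delta_pos":[0,0,0],"rot":[0,0,0],"fingers":4},{"delta_pos":[0,0,0],"rot":[0,0,0],"fingers":4},{"delta_pos":[0,0,0],"rot":[0,0,0],"fingers":4},{"delta_pos":[0,0,0],"rot":[0,0,0],"fingers":4},{"delta_pos":[0,0,0],"rot":[0,0,0],"fingers":4},{"delta_pos":[0,0,0],"rot":[0,0,0],"fingers":4},{"delta_pos":[0,0,0],"rot":[0,0,0],"fingers":4}]' 40
python3 go.py
python3 -m crank '[{"delta_pos":[0,0,-0.5],"rot":[0,0,0],"fingers":4},{"delta_pos":[0,0,-1],"rot":[0,0,0],"fingers":4},{"delta_pos":[0,0,-1.5],"rot":[0,0,0],"fingers":4},{"delta_pos":[0,0,-1.5],"rot":[0,0,0],"fingers":4},{"delta_pos":[0,0,-1.5],"rot":[0,0,0],"fingers":4},{"delta_pos":[0,0,-1.5],"rot":[0,0,0],"fingers":4},{"delta_pos":[0,0,-1.5],"rot":[0,0,0],"fingers":4},{"delta_pos":[0,0,-1.5],"rot":[0,0,0],"fingers":4},{"delta_pos":[0,0,-1],"rot":[0,0,0],"fingers":4},{"delta_pos":[0,0,-0.5],"rot":[0,0,0],"fingers":4},{"delta_pos":[0,0,0],"rot":[0,0,-3.3],"fingers":4},{"delta_pos":[0,0,0],"rot":[0,0,0],"fingers":4}]'
python3 go.py .511 .008 .272 6.5
```

```text
clock: 40.98
tool_pos: [0.4066, -0.3344, 0.1567]
orientation: [2.156, 2.28, 0.0]
force: [-0.8, -0.5, 5.8]
grip_width: 0.0464
grip_force: 41.2
clk 40.98 pos [ 0.4066 -0.3344  0.1567] yaw 3.19 tilt 0.19 w 0.0464 gf 41.2 F [-0.8 -0.5  5.8]
clock: 41.98
tool_pos: [0.4057, -0.3336, 0.2753]
orientation: [-2.091, -2.345, -0.0]
force: [0.3, 0.2, -3.2]
grip_width: 0.0466
grip_force: 41.5
clk 41.98 pos [ 0.4057 -0.3336  0.2753] yaw 6.55 tilt 0.02 w 0.0466 gf 41.5 F [ 0.3  0.2 -3.2]
rotz 0.05 shift cm [32.74 14.33  0.33]
```

```bash
python3 -m crank '[{"delta_pos":[0.8,0.3,0],"rot":[0,0,0],"fingers":4},{"delta_pos":[1.9,0.8,0],"rot":[0,0,0],"fingers":4},{"delta_pos":[2.2,1,0],"rot":[0,0,0],"fingers":4},{"delta_pos":[2.2,1,0],"rot":[0,0,0],"fingers":4},{"delta_pos":[2.2,1,0],"rot":[0,0,0],"fingers":4},{"delta_pos":[2.2,1,0],"rot":[0,0,0],"fingers":4},{"delta_pos":[2.2,1,0],"rot":[0,0,0],"fingers":4},{"delta_pos":[2.2,1,0],"rot":[0,0,0],"fingers":4},{"delta_pos":[2.2,1,0],"rot":[0,0,0],"fingers":4},{"delta_pos":[2.2,1,0],"rot":[0,0,0],"fingers":4},{"delta_pos":[2.2,1,0],"rot":[0,0,0],"fingers":4},{"delta_pos":[2.2,0.9,0],"rot":[0,0,0],"fingers":4},{"delta_pos":[2.2,0.9,0],"rot":[0,0,0],"fingers":4},{"delta_pos":[2.2,0.9,0],"rot":[0,0,0],"fingers":4},{"delta_pos":[1.8,0.8,0],"rot":[0,0,0],"fingers":4},{"delta_pos":[1.2,0.5,0],"rot":[0,0,0],"fingers":4},{"delta_pos":[0.6,0.2,0],"rot":[0,0,0],"fingers":4},{"delta_pos":[0,0,0],"rot":[0,0,0],"fingers":4},{"delta_pos":[0,0,0],"rot":[0,0,0],"fingers":4}]'
python3 go.py .511 .0075 .1547 6.5
```

```text
clock: 43.57
tool_pos: [0.5106, 0.007, 0.275]
orientation: [-2.092, -2.344, 0.002]
force: [0.0, -1.0, -1.8]
grip_width: 0.0466
grip_force: 41.5
clk 43.57 pos [0.5106 0.007  0.275 ] yaw 6.5 tilt 0.07 w 0.0466 gf 41.5 F [ 0.  -1.  -1.8]
rotz 0.0 shift cm [ 0.04  0.05 12.03]
```

```bash
python3 -m crank '[{"delta_pos":[0,0,0.8],"rot":[0,0,0],"fingers":4},{"delta_pos":[0,0,1.4],"rot":[0,0,0],"fingers":4},{"delta_pos":[0,0,1.5],"rot":[0,0,0],"fingers":4},{"delta_pos":[0,0,1.5],"rot":[0,0,0],"fingers":4},{"delta_pos":[0,0,1.5],"rot":[0,0,0],"fingers":4},{"delta_pos":[0,0,1.5],"rot":[0,0,0],"fingers":4},{"delta_pos":[0,0,1.2],"rot":[0,0,0],"fingers":4},{"delta_pos":[0,0,0.8],"rot":[0,0,0],"fingers":4},{"delta_pos":[0,0,0.5],"rot":[0,0,0],"fingers":4},{"delta_pos":[0,0,0.3],"rot":[0,0,0],"fingers":4},{"delta_pos":[0,0,0.2],"rot":[0,0,0],"fingers":4},{"delta_pos":[0,0,0.2],"rot":[0,0,0],"fingers":4},{"delta_pos":[0,0,0],"rot":[0,0,0],"fingers":4},{"delta_pos":[0,0,0],"rot":[0,0,0],"fingers":4}]'
python3 go.py .511 .0075 .1547 6.5
```

```text
clock: 44.73
tool_pos: [0.5112, 0.0074, 0.1617]
orientation: [2.091, 2.343, 0.001]
force: [-0.6, 0.0, -3.0]
grip_width: 0.0468
grip_force: 41.5
clk 44.73 pos [0.5112 0.0074 0.1617] yaw 6.5 tilt 0.05 w 0.0468 gf 41.5 F [-0.6  0.  -3. ]
rotz -0.0 shift cm [ 0.02 -0.02  0.7 ]
```

```bash
python3 -m crank '[{"delta_pos":[0,0,0.2],"rot":[0,0,0],"fingers":4},{"delta_pos":[0,0,0.2],"rot":[0,0,0],"fingers":4},{"delta_pos":[0,0,0.1],"rot":[0,0,0],"fingers":4},{"delta_pos":[0,0,0.1],"rot":[0,0,0],"fingers":4},{"delta_pos":[0,0,0.1],"rot":[0,0,0],"fingers":4},{"delta_pos":[0,0,0],"rot":[0,0,0],"fingers":4},{"delta_pos":[0,0,0],"rot":[0,0,0],"fingers":4}]'
python3 go.py
```

```text
clock: 45.32
tool_pos: [0.511, 0.0073, 0.1548]
orientation: [2.092, 2.344, 0.0]
force: [-1.4, -1.3, 2.5]
grip_width: 0.0469
grip_force: 41.8
clk 45.32 pos [0.511  0.0073 0.1548] yaw 6.5 tilt 0.03 w 0.0469 gf 41.8 F [-1.4 -1.3  2.5]
```

Contact. Releasing and rising.

```bash
python3 -m crank '[{"delta_pos":[0,0,0],"rot":[0,0,0],"fingers":5.2},{"delta_pos":[0,0,0],"rot":[0,0,0],"fingers":6},{"delta_pos":[0,0,0],"rot":[0,0,0],"fingers":7},{"delta_pos":[0,0,0],"rot":[0,0,0],"fingers":8.54},{"delta_pos":[0,0,0],"rot":[0,0,0],"fingers":8.54},{"delta_pos":[0,0,0],"rot":[0,0,0],"fingers":8.54},{"delta_pos":[0,0,-1],"rot":[0,0,0],"fingers":8.54},{"delta_pos":[0,0,-1.5],"rot":[0,0,0],"fingers":8.54},{"delta_pos":[0,0,-2],"rot":[0,0,0],"fingers":8.54},{"delta_pos":[0,0,-2],"rot":[0,0,0],"fingers":8.54},{"delta_pos":[0,0,-2],"rot":[0,0,0],"fingers":8.54},{"delta_pos":[0,0,-1.5],"rot":[0,0,0],"fingers":8.54},{"delta_pos":[0,0,0],"rot":[0,0,0],"fingers":8.54},{"delta_pos":[0,0,0],"rot":[0,0,0],"fingers":8.54},{"delta_pos":[0,0,0],"rot":[0,0,0],"fingers":8.54},{"delta_pos":[0,0,0],"rot":[0,0,0],"fingers":8.54}]'
python3 go.py
python3 - <<'E'
from h import *
for n in ('wrist','side'):
    im=grab(n,n+'13.png');P=cloud(im);x,y,z=P[...,0],P[...,1],P[...,2]
    for nm,yl,yh,lo,hi in (('knob',-.05,.06,.172,.182),('head',-.05,.06,.138,.165),('spice',.09,.16,.108,.12)):
        Q=P[(x>.46)&(x<.56)&(y>yl)&(y<yh)&(z>lo)&(z<hi)]
        if len(Q)>5: print(n,nm,len(Q),cv2.minEnclosingCircle(Q[:,:2].astype(np.float32)))
E
```

```text
clock: 46.65
tool_pos: [0.5103, 0.0074, 0.2531]
orientation: [-2.091, -2.342, 0.003]
force: [0.2, 0.8, -0.0]
grip_width: 0.0855
grip_force: 0.0
clk 46.65 pos [0.5103 0.0074 0.2531] yaw 6.5 tilt 0.14 w 0.0855 gf 0.0 F [ 0.2  0.8 -0. ]
wrist knob 267 ((0.5100547075271606, 0.007859508506953716), 0.006038827821612358)
wrist head 2226 ((0.5106289982795715, 0.0075204274617135525), 0.025019658729434013)
wrist spice 2934 ((0.5017017722129822, 0.12155621498823166), 0.021856453269720078)
side knob 12 ((0.5071340799331665, 0.004176161717623472), 0.004472289700061083)
side head 165 ((0.5066312551498413, 0.0014759483747184277), 0.024257883429527283)
side spice 95 ((0.4960930049419403, 0.11767833679914474), 0.02471236139535904)
```

View pics/wrist13.png

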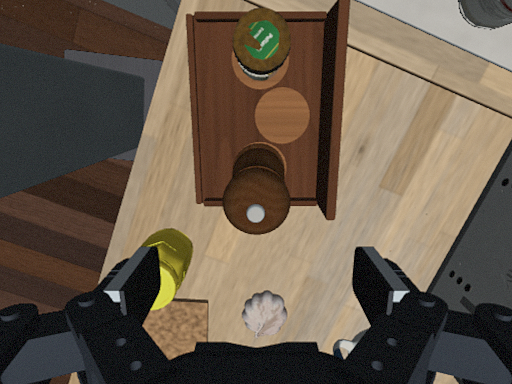

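View pics/side13.png

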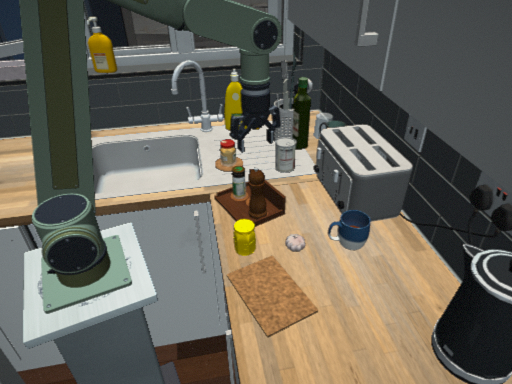

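The mill (257,195) and spice jar (239,180) stand upright on their seats within about 2 mm of where they started. The honey (228,152) is on the coaster, the bystanders haven't moved, and the gripper is clear.

```bash
python3 -c "
from workcell import order; print(order.finish_job())"
```

```text
the job is handed in; nothing more can be done
None
```

The job is handed in at about 47 s of the 136 s allowed: by the camera measurements, the honey stands upright about 3 mm from the coaster's middle, the mill and spice jar are back on their own seats within about 2 mm, and the tin, mug and garlic look unmoved; no verdict was returned.

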